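# Set up a post for tack welding

### The arm

A 6-joint arm with a two-finger parallel gripper is mounted at the origin on the work surface. World frame = base frame: x ahead of the robot, y to its left, z up, the work surface at z = 0. Lengths are in m, angles in rad, forces in N, time in s.
With the tool pointing down it reaches from about 0.225 to 0.875 m from the base axis. Payload 3.4 kg.
Tool frame: the origin (TCP) lies midway between the tips of the shut fingers; the grasp point (between the pads) lies 19 mm behind it (manip.grip_point_offset is the distance from the TCP to the grasp point, in m); z points along the fingers, y is the line along which they close (so a half turn about z gives the same grasp; the last joint's range is limited). The gripper opens to 85 mm and grips with 20 to 120 N. Pads are 22 mm wide; open, the fingers measure 114 mm over their backs; the gripper's body (76 mm by 85 mm) begins 54 mm behind the grasp point. The pads swing forward as they close: fully open they stand 13 mm farther back than shut.
Start: joints at [-1.32, 0.276, 1.505, -0, 1.361, -0.121], TCP at [0.209, -0.536, 0.202] pointing down, gripper open.
Joint ranges: [-2.89, 2.89], [-0.75, 2.08], [0.22, 2.7], [-1.18, 4.32], [0.11, 2.71], [-2.7, 2.7]. Speed limits (rad/s): [2.57, 2.57, 3.14, 3.14, 3.14, 3.14].

### API

Orientations are given as a unit quaternion [w, x, y, z].
In Python, from rig import manip gives the robot as it stands.
- The arm moves only by the shell command python3 -m handwheel 'ROWS' [FORCE]. ROWS is JSON, a list of rows, each an object with "translation": the shift along the tool's x, y, z in m, a list of three; "angular": the turn, a rotation vector about the tool's x, y, z in degrees, a list of three; "hand": the closure, from 0 (fully open) to 1 (shut). A call has 1 to 10 rows; each row shifts and turns the commanded pose from where the row before left it, along the tool's axes as they then stand; what a row does not reach is not made up. A row lasts 1/12 s, in which the tool goes at most 41.7 mm and 7.16 degrees, less where a joint would pass 70% of its speed; a pose out of reach is approached as far as the arm can. A call with a gripper value outside its range is refused whole. The fingers move at their own pace and stop on an object; FORCE is the grip in N (left out, the last holds). Time passes only in rows, so rows that do not move let the fingers close. It gives the time, the measured TCP pose, the force, the opening and the grip force at its end, in the units of the state.
- manip.get_state(): the state, without advancing time (a new reading comes with each control period).
- manip.get_image(name): name is "side" or "top" or "wrist"; returns the picture (480x640x3 uint8, red, green, blue); there is no depth.
- manip.camera_info(name): a dict with "camera_matrix" (3x3 intrinsics, pixels), "k1" (the pictures are not rectified: a ray, as slopes to the right and down, at radius r is drawn at 1 + k1 r^2 times it, then the intrinsics apply), "eye" and "orientation" of the camera in the world; the wrist camera has in their place "tool_from_camera" (4x4, takes a point from camera to tool coordinates, whose origin is the TCP and whose axes are the flange's). Camera axes: x right, y down, z forward; pixel columns grow to the right and rows downward; lengths in m; the calibration is good to about 2 mm. A picture is of the moment at which its call begins: read the wrist's pose just before it. camera_info takes no time and is no camera call.
- manip.sign_off(): hands the job in; it is judged then, once.
The state is a dict: "clock": time; "qpos": joint angles; "qd": joint speeds; "effort": joint torques, N m; "position": TCP position; "ee_rot": TCP orientation; "contact_force": force on the tool from outside, world axes, zero at the start; "moment": the same for the moment, N m; "width": finger opening in m; "gripper_force": force on a finger pad.
Only numpy, scipy, OpenCV 4.12 (cv2) and the standard library are available. Lean on these libraries where they do the work, as an engineer would, in place of code of your own. Each camera call takes 0.05 s, during which the arm holds its last target. There are 200 camera calls.

### The job

Set up the tack-welding job on the blue fixture plate, in this order: stand the square steel tube upright on the white outline, squared up with it; put the yellow magnet block to its left, on the yellow outline and lined up with it; lay the brass cap, stub upward, centred on top of the tube. Last, draw the red shield from the front of the leaning stack, leaving the two sheets behind it leaning where they are, and stand it upright, centred and fully down, in the slot of the green stand behind the plate. Set each thing down without dropping it, and leave the tube, magnet block and cap where they belong.

Things in the scene. Friction and masses are not known exactly. Their poses are not given: they have to be found in the camera images.
- fixture: Fixed blue-painted fixture plate lying on the table, 150 (x) x 180 (y) x 12 mm high; origin at the centre of its underside, x pointing away from the robot and y to the left as seen from the robot (turned by up to 0.2 rad). On its top (12 mm above the origin) two painted outlines: white, 56 mm square, its centre at x 0, y -35 mm (place for the tube); yellow, 36 (x) x 66 (y) mm, its centre at x 0, y +40 mm (place for the magnet block).
- stand: Fixed green shield stand on the table just beyond the plate, 70 (x) x 130 (y) mm base, 10 mm thick, with two rails along y that form a slot. Origin at the centre of its underside; the slot runs along y through the origin's x = 0, y = 0. Slot floor 10 mm above the origin, slot 14 mm wide from there to 30 mm above the origin, then flaring out to about 40 mm wide at 43 mm above the origin, the stand's highest; both ends open.
- tube: Bare steel square tube offcut, standing, 50 x 50 mm outside, 5 mm walls, open at both ends, 80 mm high, about 0.5 kg; origin at the centre of its underside, z up, x and y square to its faces.
- magnet: Welding magnet block, yellow cheeks with a black core, 60 (x) x 30 (y) x 45 mm high, about 0.3 kg; origin at the centre of its underside, z up, x along its length.
- cap: Brass cap, a round disc 66 mm in diameter and 10 mm thick with a round stub 30 mm in diameter standing 28 mm up from its middle (38 mm high in all), about 0.3 kg; origin at the centre of the disc's underside, z up.
- shield: Red panel, 8 (x) x 110 (y) x 155 (z) mm, about 0.35 kg; origin at the centre of its lower edge face, z up along the panel, x through its thickness. At the start it is the frontmost (nearest the robot) and tallest of the stack, leaning back about 0.21 rad (its top away from the robot) on the sheets behind it; its top stands about 43 mm clear of theirs, along the panel.
- sheet_front: Copper sheet directly behind the shield, 5 (x) x 130 (y) x 105 (z) mm, 0.5 kg, loose, leaning like the shield; origin at the centre of its lower edge face, z up along it.
- sheet_rear: Bare steel sheet behind the copper one, 5 (x) x 150 (y) x 112 (z) mm, 0.5 kg, loose, leaning on the angle plate; origin at the centre of its lower edge face, z up along it.
- angle: Fixed grey angle plate that the stack leans against; its upright wall is 160 mm wide (y), 15 mm thick and 90 mm high, its front face at x = +60 mm from the origin, which lies on the table in front of the wall; x points away from the robot; its foot runs behind the wall to x = +160 mm.
There are look-alikes about, which are no part of the job. Leave any purple look-alike of the shield alone. Several things look just like the stand: the one meant starts farthest to the robot's left.

How it is judged:
On the way, in this order (a step that is already met when the one before it is completed fails the run):
1. the tube stands on the white outline, released (x of tube in the frame of fixture between -0.012 and 0.012 m and y of tube in the frame of fixture between -0.047 and -0.023 m and z of tube in the frame of fixture between 0.007 and 0.017 m and angle between tube's own z axis and vertical below 0.08 rad and (angle between the x axis of tube and the x axis of fixture, either way round below 0.22 rad or angle between the x axis of tube and the y axis of fixture, either way round below 0.22 rad) and contact force between the fingers and tube below 0.3 N), for 0.2 s.
2. then the magnet block stands on the yellow outline, released (x of magnet in the frame of fixture between -0.012 and 0.012 m and y of magnet in the frame of fixture between 0.028 and 0.052 m and z of magnet in the frame of fixture between 0.007 and 0.017 m and angle between magnet's own z axis and vertical below 0.08 rad and angle between the x axis of magnet and the y axis of fixture, either way round below 0.22 rad and contact force between the fingers and magnet below 0.3 N), for 0.2 s.
3. then the cap lies on the tube, released (horizontal distance between cap and tube below 0.012 m and z of cap in the frame of tube between 0.075 and 0.085 m and angle between cap's own z axis and vertical below 0.08 rad and contact force between the fingers and cap below 0.3 N), for 0.2 s.
4. last, the shield stands in the slot, released (x of shield in the frame of stand between -0.012 and 0.012 m and y of shield in the frame of stand between -0.018 and 0.018 m and z of shield in the frame of stand between 0.004 and 0.016 m and angle between shield's own z axis and vertical below 0.27 rad and contact force between the fingers and shield below 0.3 N), for 0.2 s.
At the end, for the whole second after the job is handed in: Tube and magnet upright on the plate, each within 12 mm (x, y) of its outline's centre and 0.22 rad of square; cap flat on the tube within 12 mm of its axis; shield down in the slot (6 mm), within 18 mm of its middle, tilt under 0.27 rad; sheets still lean, within 25 mm; all released and at rest (all of step 1 and all of step 2 and all of step 3 and all of step 4 and distance of each of sheet_rear, sheet_front from where it was at the start of the episode below 0.025 m and angle between sheet_rear's own z axis and vertical between 0.09 and 0.33 rad and angle between sheet_front's own z axis and vertical between 0.09 and 0.33 rad and linear speed of each of tube, magnet, cap, shield below 0.02 m/s); the robot touches nothing.
It fails at once if a sheet left in the stack was dragged along, toppled or shoved more than 40 mm or tipped over (distance of any of sheet_rear, sheet_front from where it was at the start of the episode above 0.04 m or angle between any of sheet_rear, sheet_front's own z axis and vertical above 0.45 rad).
It fails at once if the square tube was dropped or thrown (faster than 0.7 m/s while not held) (contact force between the fingers and tube below 0.05 N and linear speed of tube above 0.7 m/s).
It fails at once if the yellow magnet block was dropped or thrown (faster than 0.7 m/s while not held) (contact force between the fingers and magnet below 0.05 N and linear speed of magnet above 0.7 m/s).
It fails at once if the brass cap was dropped or thrown (faster than 0.7 m/s while not held) (contact force between the fingers and cap below 0.05 N and linear speed of cap above 0.7 m/s).
It fails at once if the red shield was dropped or thrown (faster than 0.7 m/s while not held) (contact force between the fingers and shield below 0.05 N and linear speed of shield above 0.7 m/s).
It also fails if it takes over 120 s, if anything falls off the work surface, if the arm or the gripper's body presses on something with over 40 N, if the wrist force passes 120 N, or if a joint passes its speed limit or range.

## Working session

There is one attempt and no reset: what is moved stays moved. The work goes in short steps, Python scripts to look and compute and a shell command to move; the robot and the scene stay as the last step left them, time stands still between calls to the robot, and variables do not carry over. Pictures are saved under pics/ and viewed, at most 14 in all, crops included, and the job is handed in when it is done.

```bash
ls; mkdir -p pics; python3 - <<'E'
from rig import manip
import cv2
s=manip.get_state(); print({k:s[k] for k in s})
for n in ("side","top","wrist"):
    print(n,manip.camera_info(n))
    if n!="wrist": cv2.imwrite(f"pics/{n}0.png",manip.get_image(n)[:,:,::-1])
print(manip.grip_point_offset)
E
```

```text
pics
{'clock': 0.0, 'qpos': array([-1.32001335e+00,  2.76640278e-01,  1.50610148e+00, -1.76010639e-05,
        1.36069609e+00, -1.20975007e-01]), 'qd': array([-1.49653277e-03, -1.00390244e-03,  9.72900990e-05, -7.88069091e-04,
        2.27409706e-04,  2.42763230e-04]), 'effort': array([ 2.15682358e-04, -4.16777444e+01, -2.45809042e+01, -5.07192010e-05,
        1.11641685e-02,  2.71321605e-07]), 'position': array([ 0.20873258, -0.53517297,  0.20102654]), 'ee_rot': array([-9.20098832e-04,  9.82773425e-01,  1.84812186e-01, -6.84255430e-05]), 'contact_force': array([-0.21739919, -0.26329444, -0.30096103]), 'moment': array([-0.00073963,  0.01226597,  0.0683426 ]), 'gripper_force': 0.0, 'width': 0.08562789185190699}
side {'camera_matrix': array([[440.70029658,   0.        , 324.3439425 ],
       [  0.        , 440.70029658, 239.35785867],
       [  0.        ,   0.        ,   1.        ]]), 'k1': -0.041206165997009055, 'eye': array([0.45011476, 0.9069718 , 0.75470148]), 'orientation': array([ 0.01189837, -0.04530249,  0.89053596, -0.4524951 ])}
top {'camera_matrix': array([[472.5935866 ,  
[... 166 characters left out ...]
 array([ 0.28283313, -0.06039229,  1.27711093]), 'orientation': array([-0.0750772 ,  0.71269187, -0.69332566,  0.0757182 ])}
wrist {'camera_matrix': array([[423.35171288,   0.        , 318.60527893],
       [  0.        , 423.35171288, 240.81716102],
       [  0.        ,   0.        ,   1.        ]]), 'k1': 0.004916089497169105, 'tool_from_camera': array([[-3.10805399e-04, -9.56106246e-01, -2.93020051e-01,
         7.46905320e-02],
       [ 9.99999836e-01, -1.56144207e-04, -5.51207657e-04,
        -1.50517321e-03],
       [ 4.81259700e-04, -2.93020175e-01,  9.56106137e-01,
        -1.71671245e-01],
       [ 0.00000000e+00,  0.00000000e+00,  0.00000000e+00,
         1.00000000e+00]])}
0.0187
```

View pics/top0.png

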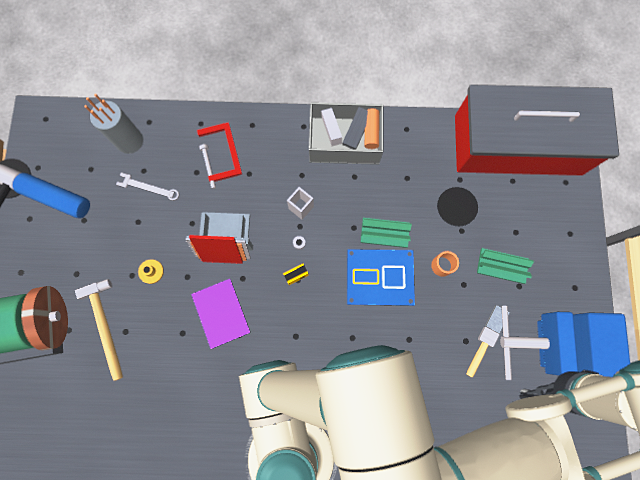

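View pics/side0.png

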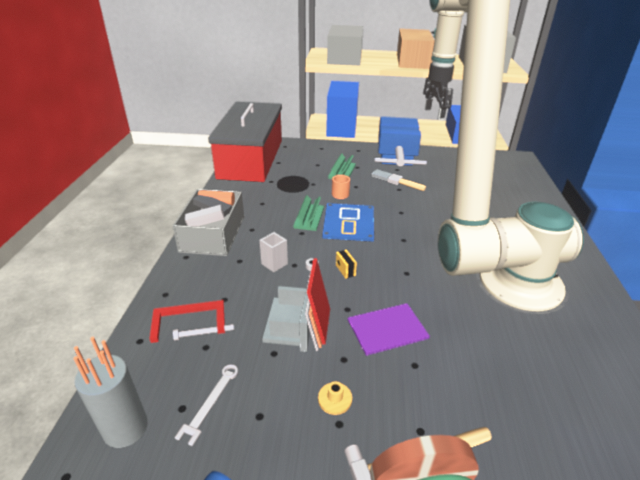

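Candidates (top picture):
- **Stand:** green at (386,232) and (505,265). I choose (386,232), the one farther left and just beyond the plate.
- **Shield:** red leaning panel (219,249), purple panel (221,314), red C-clamp (220,155). I choose (219,249).
- **Tube:** grey square (300,203), orange ring (445,263), nut (299,242). I choose (300,203).
- **Magnet:** yellow and black block (295,273) is the only one.
- **Cap:** brass disc (150,271) is the only one.

Next come a close crop and the first measurements.

```bash
cat > h.py <<'E'
import numpy as np, cv2
from scipy.spatial.transform import Rotation as R
from rig import manip
q2R=lambda q: R.from_quat(np.asarray(q)[[1,2,3,0]]).as_matrix()
def cam(n,s=None):
    c=manip.camera_info(n); K=c["camera_matrix"]
    if n=="wrist":
        s=s or manip.get_state(); T=np.eye(4); T[:3,:3]=q2R(s["ee_rot"]); T[:3,3]=s["position"]; M=T@c["tool_from_camera"]
    else:
        M=np.eye(4); M[:3,:3]=q2R(c["orientation"]); M[:3,3]=c["eye"]
    return K,c["k1"],M
def rays(C,px):
    K,k1,M=C; p=np.atleast_2d(np.asarray(px,float))
    d=cv2.undistortPoints(p[:,None],K,np.array([k1,0,0,0.]))[:,0]
    return M[:3,3],(M[:3,:3]@np.c_[d,np.ones(len(d))].T).T
def onz(C,px,z):
    e,d=rays(C,px); return e+d*((z-e[2])/d[:,2])[:,None]
def tri(C1,p1,C2,p2):
    e1,d1=rays(C1,p1);e2,d2=rays(C2,p2);d1=d1[0];d2=d2[0]
    t=np.linalg.lstsq(np.c_[d1,-d2],e2-e1,rcond=None)[0]
    a,b=e1+t[0]*d1,e2+t[1]*d2; return (a+b)/2,np.linalg.norm(a-b)
def proj(C,P):
    K,k1,M=C; X=(np.atleast_2d(P)-M[:3,3])@M[:3,:3]
    return cv2.projectPoints(X,np.zeros(3),np.zeros(3),K,np.array([k1,0,0,0.]))[0][:,0]
def grab(n):
    s=manip.get_state(); C=cam(n,s); im=manip.get_image(n)[:,:,::-1].copy(); return C,im
def blobs(im,lo,hi,amin=40,roi=None):
    m=cv2.inRange(cv2.cvtColor(im,cv2.COLOR_BGR2HSV),lo,hi)
    if roi: x0,y0,x1,y1=roi; k=np.zeros_like(m);k[y0:y1,x0:x1]=1;m=m*k
    cs=[c for c in cv2.findContours(m,cv2.RETR_EXTERNAL,cv2.CHAIN_APPROX_NONE)[0] if cv2.contourArea(c)>=amin]
    return sorted(cs,key=cv2.contourArea,reverse=True),m
def delta(P,yaw=None):
    """tool-axis shift to bring TCP to P; turn (deg) about tool z so that finger line (tool y) is at world angle yaw"""
    s=manip.get_state(); M=q2R(s["ee_rot"]); d=M.T@(np.asarray(P)-s["position"])
    a=None
    if yaw is not None:
        c=np.arctan2(M[1,1],M[0,1]); a=-((np.degrees(yaw-c)+90)%180-90)
    print("tool shift mm",np.round(d*1000,1),"turn z deg",a and round(a,1),"q6",round(s["qpos"][5],2),"tilt",np.round(M[:,2],3))
E
python3 - <<'E'
from h import *
C=cam("top"); im=cv2.imread("pics/top0.png"); S=cam("side")
cv2.imwrite("pics/crop1.png",cv2.resize(im[180:350,130:540],None,fx=1.9,fy=1.9,interpolation=cv2.INTER_CUBIC))
def rect(name,lo,hi,z,roi,n=1):
    cs,_=blobs(im,lo,hi,20,roi)
    for c in cs[:n]:
        P=onz(C,c[:,0],z)[:,:2]; r=cv2.minAreaRect((P*1000).astype(np.float32)); print(name,np.round(r[0],1),np.round(r[1],1),round(r[2],1))
rect("plate",(100,120,80),(125,255,255),.012,(330,235,430,315))
rect("white",(0,0,200),(180,60,255),.012,(350,250,412,300))
rect("yellowo",(20,90,120),(35,255,255),.012,(345,255,390,300))
rect("stand",(50,80,40),(85,255,255),.03,(350,210,420,250),2)
rect("magnet",(20,90,120),(35,255,255),.045,(275,255,315,290),2)
rect("cap",(15,90,120),(35,255,255),.01,(130,250,170,290))
rect("tube",(0,0,150),(180,40,255),.08,(280,180,320,222),2)
E
```

```text
plate [ 464.6 -221.8] [150.  179.7] 0.6
white [ 464.5 -257.1] [59.7 61.5] 1.6
yellowo [ 465.1 -182.2] [38.  68.1] 1.6
stand [ 584.  -234.7] [133.6  70.1] 85.1
magnet [450.9  -0.9] [11.8 59.7] 28.4
magnet [474.1  12.3] [ 6.  58.7] 28.5
cap [463.2 398.3] [65.8 64.5] 48.5
tube [6.474e+02 2.000e-01] [63.3 65. ] 51.8
```

View pics/crop1.png

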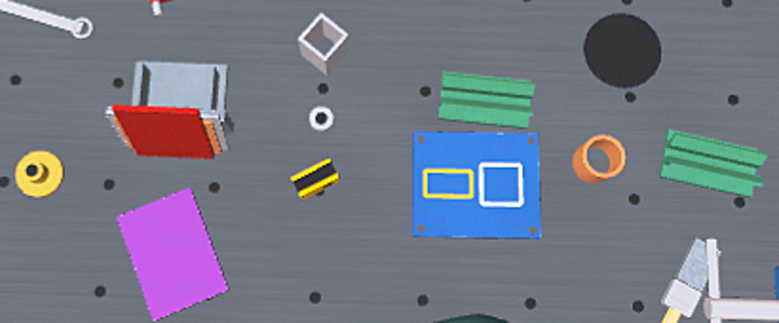

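The crop confirms the choices. The left stand is just beyond the plate, at about (386,232) in the top picture. The red shield leans in front of the copper and steel sheets, and the tube is hollow and square. Next I go toward the tube.

```bash
python3 - <<'E'
from h import *
delta([.62,0,.25],np.radians(45))
delta([.45,-.23,.30],0)
E
```

```text
tool shift mm [ 577.6 -349.3  -48.2] turn z deg 66.3 q6 -0.12 tilt [-0.     0.002 -1.   ]
tool shift mm [ 335.7 -196.9  -98.5] turn z deg -68.7 q6 -0.12 tilt [-0.     0.002 -1.   ]
```

```bash
python3 -m handwheel '[{"translation":[0.01,-0.005,-0.015],"angular":[0,0,0],"hand":0},{"translation":[0.025,-0.015,-0.01],"angular":[0,0,0],"hand":0},{"translation":[0.034,-0.02,-0.01],"angular":[0,0,0],"hand":0},{"translation":[0.034,-0.02,-0.01],"angular":[0,0,0],"hand":0},{"translation":[0.034,-0.02,-0.01],"angular":[0,0,0],"hand":0},{"translation":[0.034,-0.02,-0.01],"angular":[0,0,0],"hand":0},{"translation":[0.034,-0.02,-0.01],"angular":[0,0,0],"hand":0},{"translation":[0.034,-0.02,-0.01],"angular":[0,0,0],"hand":0},{"translation":[0.034,-0.02,-0.01],"angular":[0,0,0],"hand":0},{"translation":[0.034,-0.02,-0.005],"angular":[0,0,0],"hand":0}]' 60
python3 -m handwheel '[{"translation":[0.02,-0.011,0],"angular":[0,0,0],"hand":0},{"translation":[0.009,-0.003,0],"angular":[0,0,0],"hand":0},{"translation":[0,0,0],"angular":[0,0,0],"hand":0}]'
python3 - <<'E'
from h import *
s=manip.get_state(); print(s["qpos"],s["position"])
C,im=grab("wrist"); cv2.imwrite("pics/w1.png",im); np.save("w1.npy",C[2])
E
```

```text
clock: 0.93
position: [0.4306, -0.255, 0.3029]
ee_rot: [0.001, 0.983, 0.185, 0.0]
contact_force: [-0.2, -1.0, 0.7]
width: 0.0854
gripper_force: 0.0
clock: 1.18
position: [0.4525, -0.2315, 0.3015]
ee_rot: [-0.0, 0.982, 0.187, -0.0]
contact_force: [0.4, -0.2, -0.3]
width: 0.0857
gripper_force: 0.0
[-6.09996522e-01  1.32744523e-01  1.45039586e+00  2.38664154e-04
  1.55892035e+00  5.85557307e-01] [ 0.45248963 -0.23146622  0.30146684]
```

View pics/w1.png

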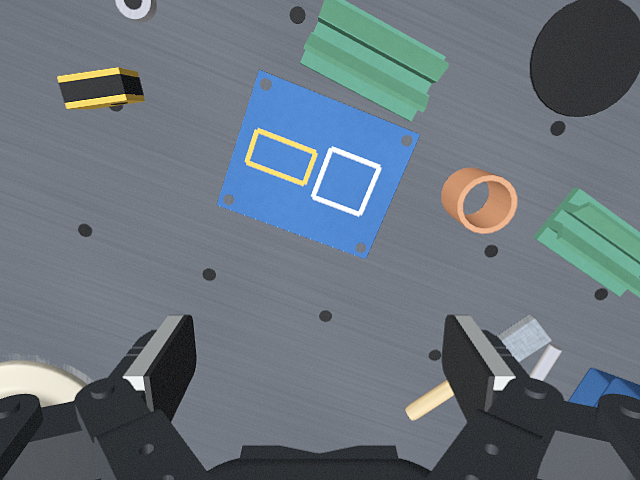

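The wrist view shows the plate, with white centred at about (346,181) and yellow at (281,157). The chosen stand is at about (375,58) and the magnet at (100,88). I measure from it now.

```bash
python3 - <<'E'
from h import *
im=cv2.imread("pics/w1.png"); K,k1,_=cam("wrist"); C=(K,k1,np.load("w1.npy"))
def rect(name,lo,hi,z,roi,n=1):
    cs,_=blobs(im,lo,hi,40,roi)
    for c in cs[:n]:
        P=onz(C,c[:,0],z)[:,:2]; r=cv2.minAreaRect((P*1000).astype(np.float32)); print(name,np.round(r[0],1),np.round(r[1],1),round(r[2],1))
rect("plate",(100,120,80),(125,255,255),.012,(210,60,425,265))
rect("white",(0,0,190),(180,60,255),.012,(300,140,390,220))
rect("yellowo",(20,90,120),(35,255,255),.012,(235,120,325,195))
rect("magnet",(20,90,120),(35,255,255),.045,(50,60,150,115),2)
cs,_=blobs(im,(50,60,30),(90,255,255),200,(290,0,460,130))
print(len(cs),[cv2.approxPolyDP(c,3,True)[:,0].tolist() for c in cs[:2]])
# stand prediction: base corners & rail tops
for c0 in ([.584,-.235],):
  y=np.radians(-4.9); Rm=np.array([[np.cos(y),-np.sin(y)],[np.sin(y),np.cos(y)]])
  for nm,pts,z in (("base",[(-35,-65),(-35,65),(35,65),(35,-65)],.01),("railtop",[(-20,-65),(-20,65),(20,65),(20,-65)],.043),("slotfloor",[(-7,-65),(-7,65),(7,65),(7,-65)],.01)):
    P=(Rm@(np.array(pts).T/1000)).T+c0; print(nm,np.round(proj(C,np.c_[P,[z]*4])).tolist(), np.round(proj(cam("top"),np.c_[P,[z]*4])).tolist())
cv2.imwrite("pics/w1c.png",cv2.resize(im[0:130,290:460],None,fx=4,fy=4,interpolation=cv2.INTER_CUBIC))
E
```

```text
plate [ 463.1 -221.4] [149.3 179.4] 0.7
white [ 463.3 -256.6] [61.5 61.4] 0.7
yellowo [ 462.4 -181.6] [40.5 70.6] 0.6
magnet [453.8  -7.8] [ 9.2 76.3] 29.2
magnet [472.1  11.8] [ 5.9 59.9] 29.3
1 [[[324, 0], [300, 63], [408, 120], [418, 109], [423, 111], [430, 84], [447, 68], [445, 57], [344, 0]]]
base [[410.0, 125.0], [298.0, 66.0], [330.0, -4.0], [444.0, 60.0]] [[408.0, 249.0], [360.0, 243.0], [363.0, 219.0], [409.0, 224.0]]
railtop [[424.0, 111.0], [304.0, 46.0], [323.0, 3.0], [446.0, 72.0]] [[410.0, 241.0], [362.0, 235.0], [363.0, 221.0], [411.0, 226.0]]
slotfloor [[423.0, 100.0], [311.0, 39.0], [317.0, 25.0], [430.0, 87.0]] [[408.0, 239.0], [361.0, 234.0], [362.0, 229.0], [409.0, 234.0]]
```

View pics/w1c.png

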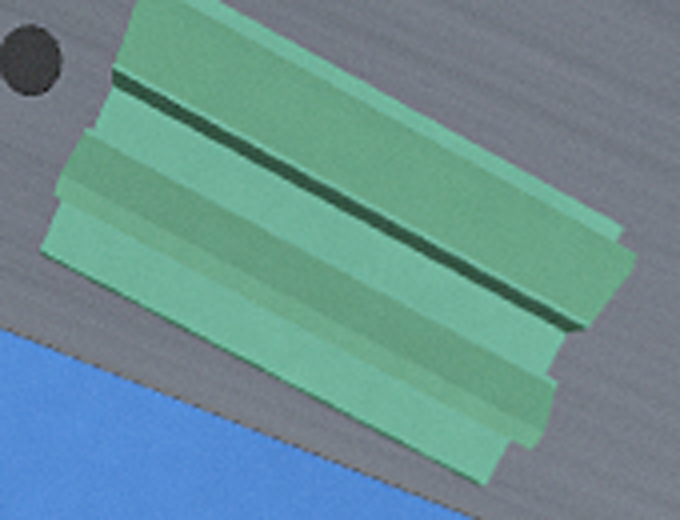

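```bash
python3 - <<'E'
from h import *
K,k1,_=cam("wrist"); C=(K,k1,np.load("w1.npy"))
P=onz(C,[(300,62.5),(411,121)],.006);d=P[0]-P[1];u=d/np.linalg.norm(d);n=np.array([u[1],-u[0],0]);print(P,np.linalg.norm(d),np.degrees(np.arctan2(u[1],u[0])),P.mean(0)+.035*n)
delta([.60,-.04,.26])
E
```

```text
[[ 0.55835586 -0.16733087  0.006     ]
 [ 0.54773536 -0.2972944   0.006     ]] 0.13039674845685267 85.32822215701336 [ 0.58792933 -0.2351633   0.006     ]
tool shift mm [ 208.7 -125.2   41.1] turn z deg None q6 0.58 tilt [-0.001 -0.    -1.   ]
```

Stand found at about (0.588, -0.235), with its slot along 85.3°. Now to the tube.

```bash
python3 -m handwheel '[{"translation":[0.016,-0.01,0.001],"angular":[0,0,0],"hand":0},{"translation":[0.033,-0.02,0.006],"angular":[0,0,0],"hand":0},{"translation":[0.033,-0.02,0.006],"angular":[0,0,0],"hand":0},{"translation":[0.033,-0.02,0.006],"angular":[0,0,0],"hand":0},{"translation":[0.033,-0.02,0.007],"angular":[0,0,0],"hand":0},{"translation":[0.03,-0.018,0.007],"angular":[0,0,0],"hand":0},{"translation":[0.02,-0.012,0.007],"angular":[0,0,0],"hand":0},{"translation":[0.01,-0.005,0],"angular":[0,0,0],"hand":0},{"translation":[0,0,0],"angular":[0,0,0],"hand":0},{"translation":[0,0,0],"angular":[0,0,0],"hand":0}]'
python3 - <<'E'
from h import *
C,im=grab("wrist"); cv2.imwrite("pics/w2.png",im); np.save("w2.npy",C[2])
p=proj(C,[[.647,0,.08]])[0];print(p)
E
```

```text
clock: 2.07
position: [0.5993, -0.0428, 0.2617]
ee_rot: [0.001, 0.983, 0.184, -0.001]
contact_force: [-0.5, 0.2, 0.7]
width: 0.0854
gripper_force: 0.0
[292.40544295 129.64509085]
```

View pics/w2.png

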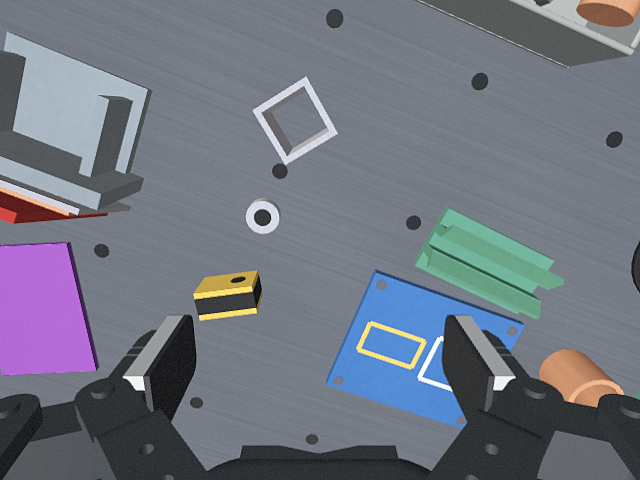

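The tube's bright top square is at about (295,120), turned some 25-30° in the picture. I measure it now.

```bash
python3 - <<'E'
from h import *
im=cv2.imread("pics/w2.png"); K,k1,_=cam("wrist"); C=(K,k1,np.load("w2.npy"))
cs,_=blobs(im,(0,0,170),(180,60,255),100,(240,65,350,175))
for z in (.08,):
  P=onz(C,cs[0][:,0],z)[:,:2]; r=cv2.minAreaRect((P*1000).astype(np.float32)); print(np.round(r[0],1),np.round(r[1],1),round(r[2],1))
c=np.array([*r[0]])/1000
for a in (r[2],r[2]-90): delta([*c,.20],np.radians(a))
E
```

```text
[6.537e+02 3.000e-01] [50.5 50.3] 51.5
tool shift mm [ 66.6 -20.7  62.1] turn z deg 59.7 q6 1.01 tilt [-0.001 -0.002 -1.   ]
tool shift mm [ 66.6 -20.7  62.1] turn z deg -30.3 q6 1.01 tilt [-0.001 -0.002 -1.   ]
```

```bash
python3 -m handwheel '[{"translation":[0.02,-0.006,0.01],"angular":[0,0,0],"hand":0},{"translation":[0.027,-0.009,0.02],"angular":[0,0,0],"hand":0},{"translation":[0.02,-0.006,0.02],"angular":[0,0,-3]},{"translation":[0,0,0.012],"angular":[0,0,-6],"hand":0}]' ; python3 -m handwheel '[{"translation":[0.02,-0.006,0.01],"angular":[0,0,0],"hand":0},{"translation":[0.027,-0.009,0.02],"angular":[0,0,0],"hand":0},{"translation":[0.02,-0.006,0.02],"angular":[0,0,-3],"hand":0},{"translation":[0,0,0.012],"angular":[0,0,-6],"hand":0},{"translation":[0,0,0],"angular":[0,0,-6],"hand":0},{"translation":[0,0,0],"angular":[0,0,-6],"hand":0},{"translation":[0,0,0],"angular":[0,0,-6],"hand":0},{"translation":[0,0,0],"angular":[0,0,-3],"hand":0},{"translation":[0,0,0],"angular":[0,0,0],"hand":0},{"translation":[0,0,0],"angular":[0,0,0],"hand":0}]'
python3 -c "
from h import *
import math
delta([.6537,.0003,.043],math.radians(-38.5))"
```

```text
clock: 2.95
position: [0.6542, 0.001, 0.2007]
ee_rot: [0.001, 0.902, 0.431, 0.0]
contact_force: [-0.2, -0.4, 0.0]
width: 0.0854
gripper_force: 0.0
tool shift mm [-9.000e-01 -1.000e-01  1.577e+02] turn z deg -0.4 q6 0.57 tilt [ 0.001 -0.001 -1.   ]validation failed for argument at $[2]...
```

The first call was refused whole because a row had no "hand". The second one ran and the pose is right. Now I descend and grip.

```bash
python3 -m handwheel '[{"translation":[0,0,0.01],"angular":[0,0,0],"hand":0},{"translation":[-0.001,0,0.025],"angular":[0,0,-0.4],"hand":0},{"translation":[0,0,0.03],"angular":[0,0,0],"hand":0},{"translation":[0,0,0.03],"angular":[0,0,0],"hand":0},{"translation":[0,0,0.03],"angular":[0,0,0],"hand":0},{"translation":[0,0,0.02],"angular":[0,0,0],"hand":0},{"translation":[0,0,0.01],"angular":[0,0,0],"hand":0},{"translation":[0,0,0.003],"angular":[0,0,0],"hand":0},{"translation":[0,0,0],"angular":[0,0,0],"hand":0},{"translation":[0,0,0],"angular":[0,0,0],"hand":0.2}]' 50
python3 -m handwheel '[{"translation":[0,0,0],"angular":[0,0,0],"hand":1},{"translation":[0,0,0],"angular":[0,0,0],"hand":1},{"translation":[0,0,0],"angular":[0,0,0],"hand":1},{"translation":[0,0,0],"angular":[0,0,0],"hand":1},{"translation":[0,0,0],"angular":[0,0,0],"hand":1},{"translation":[0,0,0],"angular":[0,0,0],"hand":1},{"translation":[0,0,0],"angular":[0,0,0],"hand":1},{"translation":[0,0,0],"angular":[0,0,0],"hand":1}]' 50
```

```text
clock: 3.78
position: [0.6551, 0.0019, 0.0431]
ee_rot: [0.001, 0.9, 0.436, 0.001]
contact_force: [-0.3, -0.6, 0.2]
width: 0.0752
gripper_force: 0.0
clock: 4.45
position: [0.6557, 0.0019, 0.0441]
ee_rot: [0.001, 0.9, 0.436, 0.002]
contact_force: [0.4, -0.1, 6.6]
width: 0.0482
gripper_force: 51.0
```

```bash
python3 -m handwheel '[{"translation":[0,0,-0.005],"angular":[0,0,0],"hand":1},{"translation":[0,0,-0.015],"angular":[0,0,0],"hand":1},{"translation":[0,0,-0.03],"angular":[0,0,0],"hand":1},{"translation":[0,0,-0.03],"angular":[0,0,-4],"hand":1},{"translation":[0,0,-0.02],"angular":[0,0,-6.5],"hand":1},{"translation":[0,0,-0.005],"angular":[0,0,-6.5],"hand":1},{"translation":[0,0,0],"angular":[0,0,-6.5],"hand":1},{"translation":[0,0,0],"angular":[0,0,-6.5],"hand":1},{"translation":[0,0,0],"angular":[0,0,-6],"hand":1},{"translation":[0,0,0],"angular":[0,0,-3],"hand":1}]'
python3 -c "
from h import *
import math
delta([.464,-.255,.09],math.radians(.6))"
```

```text
clock: 5.28
position: [0.6526, 0.0025, 0.1457]
ee_rot: [-0.001, 0.701, 0.713, -0.001]
contact_force: [-0.3, 0.8, -4.8]
width: 0.0477
gripper_force: 53.3
tool shift mm [-254.4 -192.7   56.2] turn z deg 0.4 q6 -0.12 tilt [-0.003  0.    -1.   ]
```

```bash
python3 -m handwheel '[{"translation":[-0.012,-0.009,0],"angular":[0,0,0],"hand":1},{"translation":[-0.028,-0.021,0],"angular":[0,0,0],"hand":1},{"translation":[-0.031,-0.0235,0],"angular":[0,0,0],"hand":1},{"translation":[-0.031,-0.0235,0],"angular":[0,0,0],"hand":1},{"translation":[-0.031,-0.0235,0],"angular":[0,0,0],"hand":1},{"translation":[-0.031,-0.0235,0],"angular":[0,0,0],"hand":1},{"translation":[-0.031,-0.0235,0],"angular":[0,0,0],"hand":1},{"translation":[-0.029,-0.022,0],"angular":[0,0,0],"hand":1},{"translation":[-0.02,-0.016,0.005],"angular":[0,0,0],"hand":1},{"translation":[-0.01,-0.006,0.01],"angular":[0,0,0],"hand":1}]'
python3 -m handwheel '[{"translation":[0,0,0.01],"angular":[0,0,0],"hand":1},{"translation":[0,0,0],"angular":[0,0,0],"hand":1},{"translation":[0,0,0],"angular":[0,0,0],"hand":1}]'
python3 -c "
from h import *
import math
delta([.464,-.255,.058],math.radians(.6))
C,im=grab('wrist');cv2.imwrite('pics/w3.png',im)"
```

```text
clock: 6.12
position: [0.4624, -0.257, 0.1323]
ee_rot: [0.0, 0.704, 0.71, -0.001]
contact_force: [0.4, 0.5, -5.5]
width: 0.048
gripper_force: 53.4
clock: 6.37
position: [0.465, -0.2525, 0.1207]
ee_rot: [-0.002, 0.703, 0.711, 0.0]
contact_force: [0.2, 0.5, -5.1]
width: 0.048
gripper_force: 53.4
tool shift mm [-2.6 -0.9 62.7] turn z deg 0.1 q6 -0.64 tilt [-0.002  0.003 -1.   ]
```

View pics/w3.png

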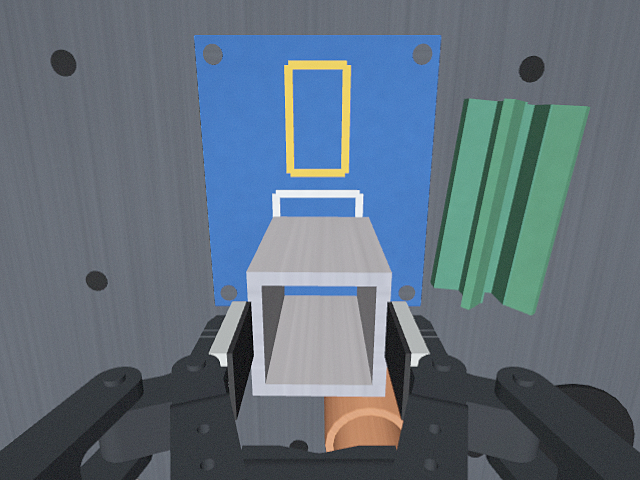

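The tube is held upright over the plate, its top face at about (320,333) and the white outline partly hidden beneath it. Now I lower it.

```bash
python3 -m handwheel '[{"translation":[-0.002,-0.001,0.01],"angular":[0,0,0],"hand":1},{"translation":[0,0,0.015],"angular":[0,0,0],"hand":1},{"translation":[0,0,0.015],"angular":[0,0,0],"hand":1},{"translation":[0,0,0.01],"angular":[0,0,0],"hand":1},{"translation":[0,0,0.006],"angular":[0,0,0],"hand":1},{"translation":[0,0,0.003],"angular":[0,0,0],"hand":1},{"translation":[0,0,0],"angular":[0,0,0],"hand":1},{"translation":[0,0,0],"angular":[0,0,0],"hand":1}]'
python3 -m handwheel '[{"translation":[0,0,0.002],"angular":[0,0,0],"hand":1},{"translation":[0,0,0.0015],"angular":[0,0,0],"hand":1},{"translation":[0,0,0],"angular":[0,0,0],"hand":1},{"translation":[0,0,0],"angular":[0,0,0],"hand":1}]'
```

```text
clock: 7.08
position: [0.4652, -0.2564, 0.0632]
ee_rot: [0.001, 0.703, 0.712, 0.0]
contact_force: [0.4, 1.0, -4.2]
width: 0.0475
gripper_force: 53.4
clock: 7.42
position: [0.4647, -0.2562, 0.0596]
ee_rot: [0.0, 0.703, 0.711, -0.0]
contact_force: [0.1, -0.0, -5.8]
width: 0.0477
gripper_force: 53.4
```

```bash
python3 -m handwheel '[{"translation":[0,0,0.0015],"angular":[0,0,0],"hand":1},{"translation":[0,0,0.001],"angular":[0,0,0],"hand":1},{"translation":[0,0,0],"angular":[0,0,0],"hand":1},{"translation":[0,0,0],"angular":[0,0,0],"hand":1}]'
python3 -m handwheel '[{"translation":[0,0,0.001],"angular":[0,0,0],"hand":1},{"translation":[0,0,0.0005],"angular":[0,0,0],"hand":1},{"translation":[0,0,0],"angular":[0,0,0],"hand":1},{"translation":[0,0,0],"angular":[0,0,0],"hand":1}]'
```

```text
clock: 7.75
position: [0.4646, -0.2561, 0.0568]
ee_rot: [-0.0, 0.703, 0.711, -0.0]
contact_force: [0.0, 0.1, -5.6]
width: 0.0479
gripper_force: 53.4
clock: 8.08
position: [0.465, -0.2563, 0.0561]
ee_rot: [0.001, 0.703, 0.711, 0.0]
contact_force: [-0.5, 2.3, 1.2]
width: 0.0478
gripper_force: 54.3
```

Contact at 0.056, so I release and retreat up.

```bash
python3 -m handwheel '[{"translation":[0,0,0],"angular":[0,0,0],"hand":0.3},{"translation":[0,0,0],"angular":[0,0,0],"hand":0.1},{"translation":[0,0,0],"angular":[0,0,0],"hand":0},{"translation":[0,0,0],"angular":[0,0,0],"hand":0},{"translation":[0,0,-0.005],"angular":[0,0,0],"hand":0},{"translation":[0,0,-0.02],"angular":[0,0,0],"hand":0},{"translation":[0,0,-0.04],"angular":[0,0,0],"hand":0},{"translation":[0,0,-0.04],"angular":[0,0,0],"hand":0},{"translation":[0,0,-0.04],"angular":[0,0,0],"hand":0},{"translation":[0,0,-0.01],"angular":[0,0,0],"hand":0}]'
python3 - <<'E'
from h import *
import math
C,im=grab("top");cv2.imwrite("pics/t2.png",im)
C,im=grab("wrist");cv2.imwrite("pics/w4.png",im)
cs,_=blobs(im,(0,0,150),(180,50,255),300)
for c in cs[:5]:
  P=onz(C,c[:,0],.092)[:,:2]; r=cv2.minAreaRect((P*1000).astype(np.float32)); print(np.round(r[0],1),np.round(r[1],1),round(r[2],1),cv2.boundingRect(c))
delta([.463,.006,.21],math.radians(29.3))
delta([.463,.006,.21],math.radians(-61))
E
```

```text
clock: 8.92
position: [0.4678, -0.2584, 0.2177]
ee_rot: [0.006, 0.703, 0.711, 0.001]
contact_force: [0.6, -0.5, -0.4]
width: 0.0855
gripper_force: 0.0
[ 464.8 -249.3] [50.5 65.1] 0.5 (278, 162, 72, 90)
[ 374.2 -450.9] [40.  68.3] 58.9 (171, 404, 78, 60)
[ 604.2 -363.9] [20.1 81.6] 30.2 (455, 315, 61, 75)
[ 336.1 -365.7] [80.2 19.9] 61.5 (123, 315, 60, 76)
tool shift mm [ 2.634e+02 -1.000e-01  2.600e+00] turn z deg -28.6 q6 -0.65 tilt [ 0.006 -0.005 -1.   ]
tool shift mm [ 2.634e+02 -1.000e-01  2.600e+00] turn z deg 61.7 q6 -0.65 tilt [ 0.006 -0.005 -1.   ]
```

View pics/w4.png

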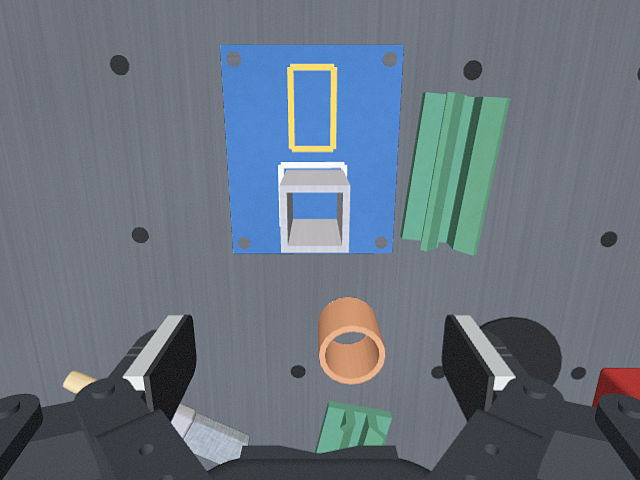

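The tube stands in the white outline; its top face near edge runs (280,252)-(348,252), which puts the centre at (0.465, -0.257). Now to the magnet.

```bash
python3 -m handwheel '[{"translation":[0.012,0,0],"angular":[0,0,0],"hand":0},{"translation":[0.03,0,0],"angular":[0,0,0],"hand":0},{"translation":[0.038,0,0],"angular":[0,0,0],"hand":0},{"translation":[0.038,0,0],"angular":[0,0,0],"hand":0},{"translation":[0.038,0,0],"angular":[0,0,0],"hand":0},{"translation":[0.038,0,0],"angular":[0,0,0],"hand":0},{"translation":[0.035,0,0],"angular":[0,0,0],"hand":0},{"translation":[0.022,0,0],"angular":[0,0,-3],"hand":0},{"translation":[0.012,0,0],"angular":[0,0,-6],"hand":0},{"translation":[0,0,0],"angular":[0,0,-6.6],"hand":0}]'
python3 -m handwheel '[{"translation":[0,0,0.01],"angular":[0,0,-6.5],"hand":0},{"translation":[0,0,0.02],"angular":[0,0,-4],"hand":0},{"translation":[0,0,0.02],"angular":[0,0,-2.5],"hand":0},{"translation":[0,0,0.01],"angular":[0,0,0],"hand":0},{"translation":[0,0,0],"angular":[0,0,0],"hand":0},{"translation":[0,0,0],"angular":[0,0,0],"hand":0}]'
python3 - <<'E'
from h import *
import math
delta([.463,.006,.014],math.radians(29.3))
C,im=grab("wrist");cv2.imwrite("pics/w5.png",im)
cs,m=blobs(im,(20,90,120),(35,255,255),100,(180,150,460,460))
for c in cs[:4]:
  P=onz(C,c[:,0],.045)[:,:2]; r=cv2.minAreaRect((P*1000).astype(np.float32)); print(np.round(r[0],1),np.round(r[1],1),round(r[2],1),cv2.boundingRect(c))
E
```

```text
clock: 9.85
position: [0.4579, 0.0107, 0.2077]
ee_rot: [-0.003, 0.596, 0.803, -0.001]
contact_force: [-0.5, -1.1, 1.5]
width: 0.0853
gripper_force: 0.0
clock: 10.35
position: [0.4586, 0.0076, 0.1483]
ee_rot: [-0.003, 0.505, 0.863, -0.001]
contact_force: [-0.6, -1.1, 0.6]
width: 0.0853
gripper_force: 0.0
tool shift mm [ -4.    3.6 134.3] turn z deg 0.0 q6 -0.65 tilt [-0.005  0.001 -1.   ]
[ 458.1 -154.2] [36.3 63.2] 0.7 (180, 367, 74, 78)
[449.5   3.8] [ 6.2 65.5] 28.9 (300, 180, 10, 95)
[470.   15.3] [ 6.5 65.6] 30.5 (334, 180, 11, 95)
```

```bash
python3 -m handwheel '[{"translation":[-0.002,0.003,0.015],"angular":[0,0,0],"hand":0},{"translation":[0,0,0.03],"angular":[0,0,0],"hand":0},{"translation":[0,0,0.03],"angular":[0,0,0],"hand":0},{"translation":[0,0,0.025],"angular":[0,0,0],"hand":0},{"translation":[0,0,0.018],"angular":[0,0,0],"hand":0},{"translation":[0,0,0.01],"angular":[0,0,0],"hand":0},{"translation":[0,0,0.006],"angular":[0,0,0],"hand":0},{"translation":[0,0,0],"angular":[0,0,0],"hand":0},{"translation":[0,0,0],"angular":[0,0,0],"hand":0.2},{"translation":[0,0,0],"angular":[0,0,0],"hand":0.4}]' 50
python3 -m handwheel '[{"translation":[0,0,0],"angular":[0,0,0],"hand":1},{"translation":[0,0,0],"angular":[0,0,0],"hand":1},{"translation":[0,0,0],"angular":[0,0,0],"hand":1},{"translation":[0,0,0],"angular":[0,0,0],"hand":1},{"translation":[0,0,0],"angular":[0,0,0],"hand":1},{"translation":[0,0,0],"angular":[0,0,0],"hand":1},{"translation":[0,0,0],"angular":[0,0,0],"hand":1}]' 50
```

```text
clock: 11.23
position: [0.4655, 0.0064, 0.0174]
ee_rot: [0.001, 0.505, 0.863, 0.0]
contact_force: [0.4, -0.2, -0.4]
width: 0.064
gripper_force: 0.0
clock: 11.82
position: [0.4644, 0.0065, 0.0164]
ee_rot: [0.0, 0.505, 0.863, -0.0]
contact_force: [-0.5, 0.3, -0.6]
width: 0.0
gripper_force: 0.0
```

The fingers closed on nothing, so I look.

```bash
python3 - <<'E'
from h import *
C,im=grab("wrist")
C,im2=grab("side"); p=proj(C,[[.4644,.0065,.03]])[0].astype(int); print(p)
w5=cv2.imread("pics/w5.png")
c=cv2.resize(im2[p[1]-75:p[1]+75,p[0]-100:p[0]+100],(400,300),interpolation=cv2.INTER_CUBIC)
o=np.zeros((600,800,3),np.uint8);o[:300,:400]=cv2.resize(im,(400,300));o[:300,400:]=cv2.resize(w5,(400,300));o[300:,:400]=c
cv2.imwrite("pics/m1.png",o)
E
```

```text
[344 260]
```

View pics/m1.png

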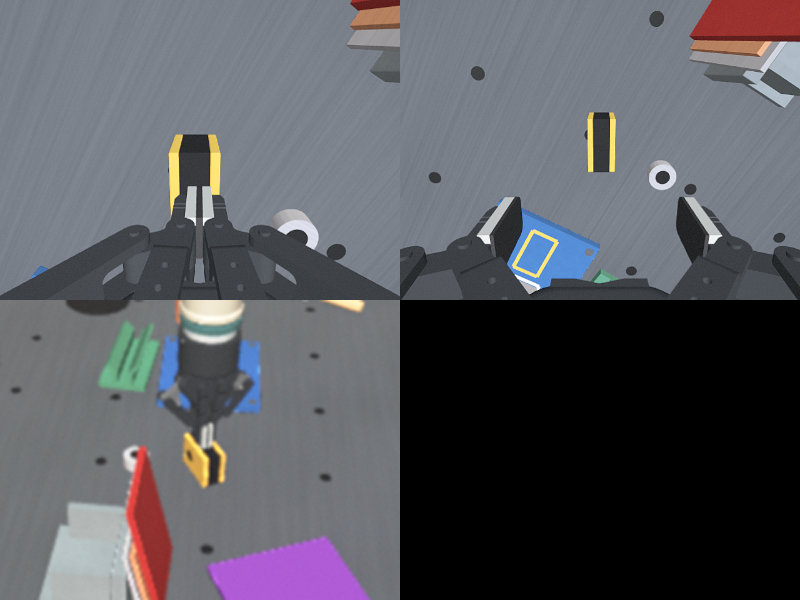

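```bash
python3 - <<'E'
from h import *
C,im=grab("wrist"); cv2.imwrite("pics/w6.png",im)
print(onz(C,[(270,243),(352,243)],.045),onz(C,[(277,216),(347,216)],0))
s=manip.get_state();M=q2R(s["ee_rot"]);T=s["position"]
for z in (0.,.045): print([(np.round((M.T@(p-T))*1000,1)) for p in onz(C,[(270,243),(352,243),(277,216),(347,216)],z)])
t,_=blobs(im,(20,90,120),(35,255,255),100,(200,150,460,460)); print([cv2.approxPolyDP(c,3,True)[:,0].tolist() for c in t])
print(proj(C,[T,T-M[:,2]*.0187]))
E
```

```text
[[0.43406389 0.02579614 0.045     ]
 [0.45936898 0.03998759 0.045     ]] [[0.43303838 0.02395124 0.        ]
 [0.46089304 0.03957218 0.        ]]
[array([ 17.6, -22.4,  16.3]), array([17.6, 15.7, 16.3]), array([ 30.5, -18.8,  16.3]), array([30.5, 13.1, 16.3])]
[array([ 31.6, -17. , -28.7]), array([ 31.6,  12. , -28.7]), array([ 41.5, -14.3, -28.7]), array([ 41.4,  10. , -28.7])]
[[[290, 215], [280, 216], [269, 246], [273, 349], [278, 320], [287, 310], [285, 243]], [[335, 215], [336, 297], [339, 311], [350, 311], [352, 244], [345, 216]]]
[[318.24482402 292.25159451]
 [318.19892603 311.44206451]]
```

```bash
python3 - <<'E'
import cv2,numpy as np
a=cv2.imread("pics/w6.png")[200:400,220:420]; b=cv2.imread("pics/w5.png")[140:340,220:420]
cv2.imwrite("pics/m2.png",np.hstack([cv2.resize(a,(400,400),interpolation=cv2.INTER_CUBIC),cv2.resize(b,(400,400),interpolation=cv2.INTER_CUBIC)]))
E
```

```text
(no output)
```

View pics/m2.png

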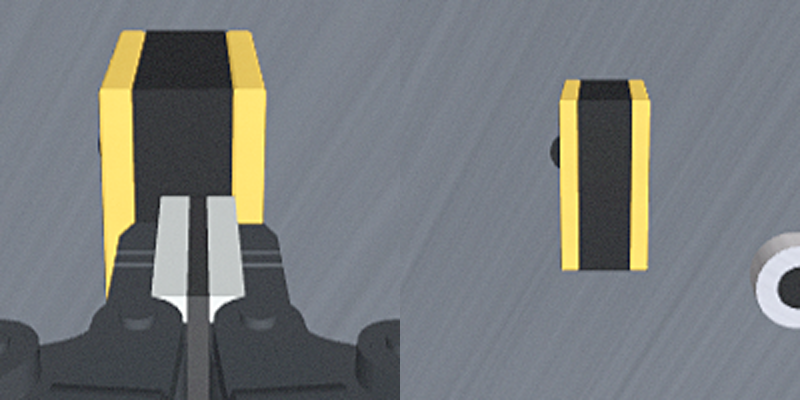

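```bash
python3 - <<'E'
from h import *
C=cam("wrist"); s=manip.get_state();M=q2R(s["ee_rot"]);T=s["position"]
for x in (0,.011):
  for z in (0,-.0187,-.0287,-.045): print(x,z,np.round(proj(C,[T+M@np.array([x,0,z])])[0]))
print(s["clock"],s["width"],s["gripper_force"],s["contact_force"],s["moment"],s["position"],s["effort"])
im=cv2.imread("pics/side0.png")
def box(c,img): return cv2.boundingRect(c)
C,i2=grab("side")
for i in (im,i2):
  cs,_=blobs(i,(18,100,100),(35,255,255),30,(320,230,370,290)); print([cv2.boundingRect(c) for c in cs])
E
```

```text
0 0 [318. 292.]
0 -0.0187 [318. 311.]
0 -0.0287 [318. 324.]
0 -0.045 [318. 347.]
0.011 0 [318. 269.]
0.011 -0.0187 [318. 286.]
0.011 -0.0287 [318. 297.]
0.011 -0.045 [318. 317.]
11.9667 0.00021617284490613948 0.0 [0.4457387  0.6523615  0.30390076] [0.02573687 0.01159674 0.04775151] [0.46438983 0.00653295 0.01634609] [ 1.58294948e-03 -3.54237700e+01 -1.67301571e+01 -4.61477630e-04
  1.05082545e-03  1.82799550e-05]
[(336, 252, 13, 27), (344, 249, 13, 27)]
[(336, 251, 13, 28), (350, 256, 7, 20)]
```

The picture geometry shows the finger tips inside the block's outline with no contact force. I raise straight up gently, see whether the block moved, then retry lower and in smaller steps.

```bash
python3 -m handwheel '[{"translation":[0,0,-0.003],"angular":[0,0,0],"hand":1},{"translation":[0,0,-0.005],"angular":[0,0,0],"hand":1},{"translation":[0,0,-0.01],"angular":[0,0,0],"hand":1},{"translation":[0,0,-0.01],"angular":[0,0,0],"hand":1},{"translation":[0,0,-0.01],"angular":[0,0,0],"hand":1},{"translation":[0,0,-0.01],"angular":[0,0,0],"hand":1},{"translation":[0,0,-0.012],"angular":[0,0,0],"hand":1},{"translation":[0,0,0],"angular":[0,0,0],"hand":1},{"translation":[0,0,0],"angular":[0,0,0],"hand":1}]'
python3 - <<'E'
from h import *
C,im=grab("wrist"); cv2.imwrite("pics/w7.png",im)
cs,m=blobs(im,(20,90,120),(35,255,255),100,(180,100,460,460))
for c in cs[:4]:
  print(cv2.boundingRect(c),cv2.approxPolyDP(c,3,True)[:,0].tolist())
  P=onz(C,c[:,0],.045)[:,:2]; r=cv2.minAreaRect((P*1000).astype(np.float32)); print(np.round(r[0],1),np.round(r[1],1),round(r[2],1))
E
```

```text
clock: 12.77
position: [0.465, 0.0065, 0.0771]
ee_rot: [0.001, 0.505, 0.863, 0.0]
contact_force: [0.2, 0.3, -0.0]
width: 0.0001
gripper_force: 0.0
(282, 191, 16, 122) [[297, 191], [288, 191], [282, 206], [285, 312], [295, 311], [293, 205]]
[448.7   5.1] [ 7.2 65. ] 27.5
(329, 190, 14, 122) [[334, 190], [329, 191], [330, 297], [338, 298], [340, 311], [342, 208]]
[469.3  17.2] [ 6.3 64.8] 30.3
```

View pics/w7.png

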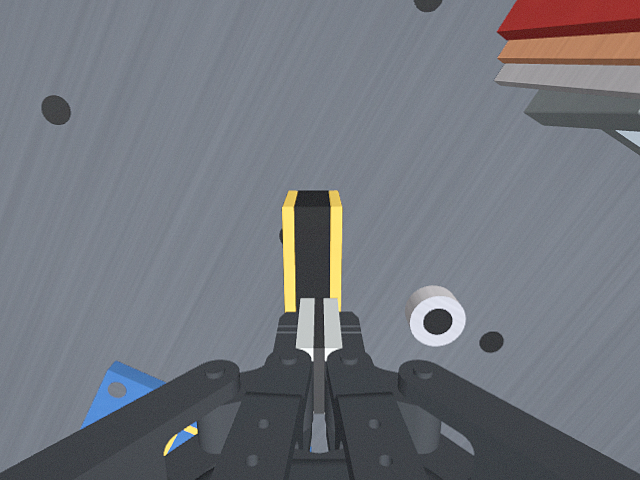

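The picture explains it. The shut finger tips end at about (318,298) in every view, roughly 28 mm short of the stated TCP, so they closed just over the block's top. The block is unmoved, its top from (282,206) to (342,311). I open and go lower in small steps, watching the force.

```bash
python3 -m handwheel '[{"translation":[0.0025,-0.0025,-0.01],"angular":[0,0,0],"hand":0},{"translation":[0,0,0],"angular":[0,0,0],"hand":0},{"translation":[0,0,0],"angular":[0,0,0],"hand":0},{"translation":[0,0,0],"angular":[0,0,0],"hand":0},{"translation":[0,0,0],"angular":[0,0,0],"hand":0},{"translation":[0,0,0.015],"angular":[0,0,0],"hand":0},{"translation":[0,0,0.025],"angular":[0,0,0],"hand":0},{"translation":[0,0,0.025],"angular":[0,0,0],"hand":0},{"translation":[0,0,0.01],"angular":[0,0,0],"hand":0},{"translation":[0,0,0],"angular":[0,0,0],"hand":0}]'
python3 -m handwheel '[{"translation":[0,0,0.005],"angular":[0,0,0],"hand":0},{"translation":[0,0,0.002],"angular":[0,0,0],"hand":0},{"translation":[0,0,0],"angular":[0,0,0],"hand":0},{"translation":[0,0,0],"angular":[0,0,0],"hand":0}]'
```

```text
clock: 13.65
position: [0.4585, 0.0078, 0.0089]
ee_rot: [-0.003, 0.505, 0.863, -0.001]
contact_force: [-0.1, 0.1, 0.2]
width: 0.0859
gripper_force: 0.0
clock: 13.98
position: [0.4616, 0.0074, 0.005]
ee_rot: [0.001, 0.505, 0.863, 0.0]
contact_force: [-0.2, -0.7, -0.6]
width: 0.0859
gripper_force: 0.0
```

```bash
python3 - <<'E'
from h import *
C,im=grab("side"); p=proj(C,[[.4644,.0065,.03]])[0].astype(int)
cv2.imwrite("pics/s2.png",cv2.resize(im[p[1]-60:p[1]+40,p[0]-65:p[0]+65],(780,600),interpolation=cv2.INTER_CUBIC))
E
```

```text
(no output)
```

View pics/s2.png

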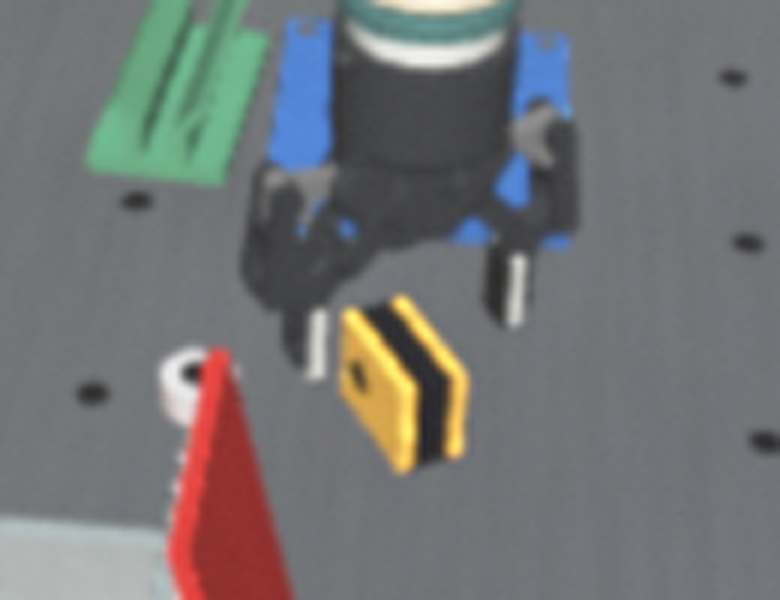

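In the crop, the open tips are at (310,380) and (500,320). Their midpoint (405,350) is level with the block's top, even though the TCP reads 5 mm. So the real tips are about 28 mm higher than stated, and I descend further with force checks.

```bash
python3 -m handwheel '[{"translation":[0,0,0.005],"angular":[0,0,0],"hand":0},{"translation":[0,0,0.005],"angular":[0,0,0],"hand":0},{"translation":[0,0,0.003],"angular":[0,0,0],"hand":0},{"translation":[0,0,0],"angular":[0,0,0],"hand":0},{"translation":[0,0,0],"angular":[0,0,0],"hand":0}]'
python3 -m handwheel '[{"translation":[0,0,0.003],"angular":[0,0,0],"hand":0},{"translation":[0,0,0.003],"angular":[0,0,0],"hand":0},{"translation":[0,0,0.003],"angular":[0,0,0],"hand":0},{"translation":[0,0,0],"angular":[0,0,0],"hand":0},{"translation":[0,0,0],"angular":[0,0,0],"hand":0.3},{"translation":[0,0,0],"angular":[0,0,0],"hand":0.4},{"translation":[0,0,0],"angular":[0,0,0],"hand":0.5}]' 40
python3 -m handwheel '[{"translation":[0,0,0],"angular":[0,0,0],"hand":0.6},{"translation":[0,0,0],"angular":[0,0,0],"hand":0.8},{"translation":[0,0,0],"angular":[0,0,0],"hand":1},{"translation":[0,0,0],"angular":[0,0,0],"hand":1},{"translation":[0,0,0],"angular":[0,0,0],"hand":1}]' 40
```

```text
clock: 14.45
position: [0.4607, 0.0075, -0.009]
ee_rot: [-0.0, 0.505, 0.863, -0.0]
contact_force: [0.7, 1.0, 0.1]
width: 0.0856
gripper_force: 0.0
clock: 15.03
position: [0.4611, 0.0075, -0.0176]
ee_rot: [0.0, 0.505, 0.863, 0.0]
contact_force: [0.4, 1.0, 0.6]
width: 0.0516
gripper_force: 0.0
clock: 15.45
position: [0.4611, 0.0075, -0.0174]
ee_rot: [0.0, 0.505, 0.863, -0.0]
contact_force: [-1.5, -1.0, 4.2]
width: 0.0294
gripper_force: 40.9
```

Gripped at width 29 mm. I lift and turn.

```bash
python3 -m handwheel '[{"translation":[0,0,-0.005],"angular":[0,0,0],"hand":1},{"translation":[0,0,-0.015],"angular":[0,0,0],"hand":1},{"translation":[0,0,-0.025],"angular":[0,0,3],"hand":1},{"translation":[0,0,-0.025],"angular":[0,0,6.5],"hand":1},{"translation":[0,0,-0.01],"angular":[0,0,6.5],"hand":1},{"translation":[0,0,0],"angular":[0,0,6.5],"hand":1},{"translation":[0,0,0],"angular":[0,0,4],"hand":1},{"translation":[0,0,0],"angular":[0,0,2],"hand":1},{"translation":[0,0,0],"angular":[0,0,0],"hand":1},{"translation":[0,0,0],"angular":[0,0,0],"hand":1}]' 50
python3 -c "
from h import *
import math
delta([.4633,-.180,.03],math.radians(.6))"
```

```text
clock: 16.28
position: [0.4605, 0.0076, 0.0621]
ee_rot: [-0.0, 0.702, 0.712, -0.0]
contact_force: [-0.8, 0.4, -3.3]
width: 0.0296
gripper_force: 50.0
tool shift mm [-187.6    0.    32.1] turn z deg 0.3 q6 -0.15 tilt [-0.001  0.    -1.   ]
```

```bash
python3 -m handwheel '[{"translation":[-0.01,0,0],"angular":[0,0,0],"hand":1},{"translation":[-0.025,0,0],"angular":[0,0,0.3],"hand":1},{"translation":[-0.032,0,0],"angular":[0,0,0],"hand":1},{"translation":[-0.034,0,0],"angular":[0,0,0],"hand":1},{"translation":[-0.034,0,0],"angular":[0,0,0],"hand":1},{"translation":[-0.028,0,0.005],"angular":[0,0,0],"hand":1},{"translation":[-0.016,0,0.01],"angular":[0,0,0],"hand":1},{"translation":[-0.008,0,0.015],"angular":[0,0,0],"hand":1},{"translation":[0,0,0.01],"angular":[0,0,0],"hand":1},{"translation":[0,0,0],"angular":[0,0,0],"hand":1}]'
python3 -m handwheel '[{"translation":[0,0,0.01],"angular":[0,0,0],"hand":1},{"translation":[0,0,0.008],"angular":[0,0,0],"hand":1},{"translation":[0,0,0],"angular":[0,0,0],"hand":1},{"translation":[0,0,0],"angular":[0,0,0],"hand":1}]'
python3 -c "
from h import *
import math
delta([.4633,-.180,-.0054],math.radians(.6))"
```

```text
clock: 17.12
position: [0.4608, -0.1801, 0.0203]
ee_rot: [-0.002, 0.704, 0.71, -0.001]
contact_force: [-1.1, 1.1, -3.4]
width: 0.0297
gripper_force: 49.9
clock: 17.45
position: [0.4624, -0.1792, 0.0043]
ee_rot: [-0.0, 0.704, 0.71, -0.0]
contact_force: [-0.7, 0.9, -2.9]
width: 0.0291
gripper_force: 50.0
tool shift mm [-0.8  0.9  9.7] turn z deg -0.1 q6 -0.52 tilt [-0.001  0.    -1.   ]
```

```bash
python3 -m handwheel '[{"translation":[0,0.001,0.004],"angular":[0,0,0],"hand":1},{"translation":[0,0,0.003],"angular":[0,0,0],"hand":1},{"translation":[0,0,0.0015],"angular":[0,0,0],"hand":1},{"translation":[0,0,0],"angular":[0,0,0],"hand":1},{"translation":[0,0,0],"angular":[0,0,0],"hand":1}]'
python3 -m handwheel '[{"translation":[0,0,0.001],"angular":[0,0,0],"hand":1},{"translation":[0,0,0.0005],"angular":[0,0,0],"hand":1},{"translation":[0,0,0],"angular":[0,0,0],"hand":1},{"translation":[0,0,0],"angular":[0,0,0],"hand":1}]'
```

```text
clock: 17.87
position: [0.4638, -0.1794, -0.0041]
ee_rot: [0.0, 0.704, 0.71, -0.0]
contact_force: [0.1, -0.3, -3.0]
width: 0.0289
gripper_force: 50.0
clock: 18.2
position: [0.464, -0.1796, -0.0053]
ee_rot: [0.0, 0.704, 0.71, 0.0]
contact_force: [-0.6, 0.9, -0.2]
width: 0.0292
gripper_force: 50.2
```

Contact, so I release and retreat, then measure the magnet and head to the cap.

```bash
python3 -m handwheel '[{"translation":[0,0,0.0003],"angular":[0,0,0],"hand":0.5},{"translation":[0,0,0],"angular":[0,0,0],"hand":0.3},{"translation":[0,0,0],"angular":[0,0,0],"hand":0},{"translation":[0,0,0],"angular":[0,0,0],"hand":0},{"translation":[0,0,0],"angular":[0,0,0],"hand":0},{"translation":[0,0,-0.01],"angular":[0,0,0],"hand":0},{"translation":[0,0,-0.03],"angular":[0,0,0],"hand":0},{"translation":[0,0,-0.04],"angular":[0,0,0],"hand":0},{"translation":[0,0,-0.04],"angular":[0,0,0],"hand":0},{"translation":[0,0,-0.04],"angular":[0,0,0],"hand":0}]'
python3 -m handwheel '[{"translation":[0,0,-0.03],"angular":[0,0,0],"hand":0},{"translation":[0,0,0],"angular":[0,0,0],"hand":0},{"translation":[0,0,0],"angular":[0,0,0],"hand":0}]'
python3 - <<'E'
from h import *
C,im=grab("top"); cv2.imwrite("pics/t3.png",im)
C,im=grab("wrist"); cv2.imwrite("pics/w8.png",im)
cs,m=blobs(im,(20,90,120),(35,255,255),60,(200,60,460,460))
for c in cs[:6]:
  P=onz(C,c[:,0],.057)[:,:2]; r=cv2.minAreaRect((P*1000).astype(np.float32)); print(cv2.boundingRect(c),np.round(r[0],1),np.round(r[1],1),round(r[2],1))
delta([.463,.37,.2],0)
E
```

```text
clock: 19.03
position: [0.4633, -0.1792, 0.1557]
ee_rot: [-0.0, 0.704, 0.71, -0.0]
contact_force: [1.0, -1.0, 0.8]
width: 0.0853
gripper_force: 0.0
clock: 19.28
position: [0.465, -0.1801, 0.1862]
ee_rot: [0.002, 0.704, 0.71, 0.001]
contact_force: [-0.2, 0.9, -1.7]
width: 0.0849
gripper_force: 0.0
(293, 167, 50, 94) [ 462.4 -175.4] [35.4 69.1] 0.8
tool shift mm [549.    4.8 -16.4] turn z deg 0.5 q6 -0.52 tilt [-0.002  0.001 -1.   ]
```

Magnet stands at about (0.462, -0.180). Now to the cap.

```bash
python3 -m handwheel '[{"translation":[0.01,0,-0.01],"angular":[0,0,0],"hand":0},{"translation":[0.025,0.001,-0.01],"angular":[0,0,0],"hand":0},{"translation":[0.038,0.001,0],"angular":[0,0,0],"hand":0},{"translation":[0.04,0,0],"angular":[0,0,0],"hand":0},{"translation":[0.04,0,0],"angular":[0,0,0],"hand":0},{"translation":[0.04,0,0],"angular":[0,0,0],"hand":0},{"translation":[0.04,0,0],"angular":[0,0,0],"hand":0},{"translation":[0.04,0,0],"angular":[0,0,0],"hand":0},{"translation":[0.04,0,0],"angular":[0,0,0],"hand":0},{"translation":[0.04,0,0],"angular":[0,0,0],"hand":0}]'
python3 -m handwheel '[{"translation":[0.04,0,0],"angular":[0,0,0],"hand":0},{"translation":[0.04,0,0],"angular":[0,0,0],"hand":0},{"translation":[0.04,0,0],"angular":[0,0,0],"hand":0},{"translation":[0.038,0,0],"angular":[0,0,0],"hand":0},{"translation":[0.025,0,0],"angular":[0,0,0],"hand":0},{"translation":[0.012,0,0],"angular":[0,0,0],"hand":0},{"translation":[0,0,0],"angular":[0,0,0],"hand":0},{"translation":[0,0,0],"angular":[0,0,0],"hand":0},{"translation":[0,0,0],"angular":[0,0,0],"hand":0}]'
python3 - <<'E'
from h import *
C,im=grab("wrist"); cv2.imwrite("pics/w9.png",im)
cs,m=blobs(im,(12,80,90),(38,255,255),300)
for c in cs[:4]:
  print(cv2.boundingRect(c))
  for z in (.0,.01,.038):
    P=onz(C,c[:,0],z)[:,:2]; r=cv2.minAreaRect((P*1000).astype(np.float32)); e=cv2.minEnclosingCircle((P*1000).astype(np.float32)); print(z,np.round(r[0],1),np.round(r[1],1),round(r[2],1),np.round(e[0],1),round(e[1],1))
delta([.463,.398,.1],0)
E
```

```text
clock: 20.22
position: [0.461, 0.1759, 0.2032]
ee_rot: [-0.001, 0.704, 0.71, -0.001]
contact_force: [1.1, -0.1, -0.3]
width: 0.0854
gripper_force: 0.0
clock: 20.97
position: [0.4606, 0.367, 0.2036]
ee_rot: [0.0, 0.704, 0.71, -0.001]
contact_force: [0.1, 0.2, 0.6]
width: 0.0854
gripper_force: 0.0
(283, 124, 76, 78)
0.0 [461.  398.8] [66.1 66.9] 0.5 [461.  398.8] 33.7
0.01 [461. 400.] [64.3 65.1] 0.5 [460.9 399.9] 32.8
0.038 [460.9 403.4] [59.4 60.1] 0.5 [460.8 403.3] 30.3
(0, 0, 217, 105)
0.0 [282. 491.] [203.   13.1] 22.9 [284.2 485.9] 101.5
0.01 [286.7 489.8] [197.6  12.7] 22.9 [288.8 484.8] 98.8
0.038 [300.  486.2] [182.4  11.8] 22.9 [301.9 481.6] 91.2
(360, 295, 50, 78)
0.0 [528.8 232.4] [12.6 98.9] 34.1 [526.3 230.8] 49.5
0.01 [526.9 238.1] [12.3 96.3] 34.1 [524.6 236.5] 48.2
0.038 [521.8 253.8] [11.3 88.9] 34.1 [519.6 252.3] 44.5
tool shift mm [ 31.3   2.5 103.8] turn z deg 0.4 q6 0.55 tilt [-0.001 -0.001 -1.   ]
```

View pics/w9.png

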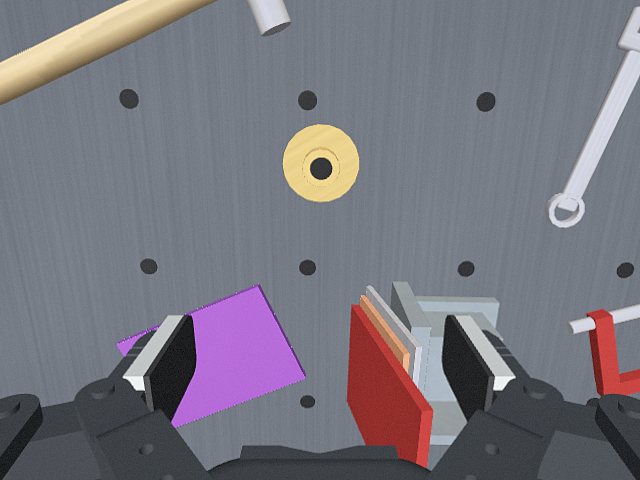

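The cap's disc is at about (321,163) with the stub at (321,168), stub up, at (0.4615, 0.3993). I descend onto the stub with the grip offset I learned.

```bash
python3 -m handwheel '[{"translation":[0.01,0.001,0.01],"angular":[0,0,0],"hand":0},{"translation":[0.013,0,0.025],"angular":[0,0,0],"hand":0},{"translation":[0.0095,0,0.035],"angular":[0,0,0],"hand":0},{"translation":[0,0,0.035],"angular":[0,0,0],"hand":0},{"translation":[0,0,0.035],"angular":[0,0,0],"hand":0},{"translation":[0,0,0.03],"angular":[0,0,0],"hand":0},{"translation":[0,0,0.02],"angular":[0,0,0],"hand":0},{"translation":[0,0,0.01],"angular":[0,0,0],"hand":0},{"translation":[0,0,0],"angular":[0,0,0],"hand":0},{"translation":[0,0,0],"angular":[0,0,0],"hand":0}]'
python3 -c "
from h import *
delta([.4615,.3993,-.012],0)"
```

```text
clock: 21.85
position: [0.4622, 0.4009, 0.0042]
ee_rot: [0.0, 0.704, 0.71, 0.0]
contact_force: [-0.6, 0.1, 0.3]
width: 0.0852
gripper_force: 0.0
tool shift mm [-1.6 -0.7 16.2] turn z deg 0.5 q6 0.59 tilt [ 0.  0. -1.]
```

```bash
python3 -m handwheel '[{"translation":[-0.001,-0.0005,0.006],"angular":[0,0,0],"hand":0},{"translation":[0,0,0.006],"angular":[0,0,0],"hand":0},{"translation":[0,0,0.004],"angular":[0,0,0],"hand":0},{"translation":[0,0,0],"angular":[0,0,0],"hand":0},{"translation":[0,0,0],"angular":[0,0,0],"hand":0.3},{"translation":[0,0,0],"angular":[0,0,0],"hand":0.4},{"translation":[0,0,0],"angular":[0,0,0],"hand":0.5},{"translation":[0,0,0],"angular":[0,0,0],"hand":0.6}]' 40
python3 -m handwheel '[{"translation":[0,0,0],"angular":[0,0,0],"hand":0.8},{"translation":[0,0,0],"angular":[0,0,0],"hand":1},{"translation":[0,0,0],"angular":[0,0,0],"hand":1},{"translation":[0,0,0],"angular":[0,0,0],"hand":1},{"translation":[0,0,0],"angular":[0,0,0],"hand":1}]' 40
```

```text
clock: 22.52
position: [0.4614, 0.4002, -0.0117]
ee_rot: [0.0, 0.704, 0.71, 0.0]
contact_force: [-0.5, 0.1, 0.3]
width: 0.0387
gripper_force: 0.0
clock: 22.93
position: [0.4617, 0.4003, -0.0115]
ee_rot: [0.0, 0.704, 0.71, 0.001]
contact_force: [0.3, -0.1, 4.2]
width: 0.0281
gripper_force: 39.9
```

```bash
python3 -m handwheel '[{"translation":[0,0,-0.005],"angular":[0,0,0],"hand":1},{"translation":[0,0,-0.015],"angular":[0,0,0],"hand":1},{"translation":[0,0,-0.03],"angular":[0,0,0],"hand":1},{"translation":[0,0,-0.035],"angular":[0,0,0],"hand":1},{"translation":[0,0,-0.035],"angular":[0,0,0],"hand":1},{"translation":[0,0,-0.035],"angular":[0,0,0],"hand":1},{"translation":[0,0,-0.03],"angular":[0,0,0],"hand":1},{"translation":[-0.01,0,-0.015],"angular":[0,0,0],"hand":1},{"translation":[-0.025,0,-0.005],"angular":[0,0,0],"hand":1},{"translation":[-0.035,0,0],"angular":[0,0,0],"hand":1}]' 45
python3 -m handwheel '[{"translation":[-0.038,0,0],"angular":[0,0,0],"hand":1},{"translation":[-0.038,0,0],"angular":[0,0,0],"hand":1},{"translation":[-0.038,0,0],"angular":[0,0,0],"hand":1},{"translation":[-0.038,0,0],"angular":[0,0,0],"hand":1},{"translation":[-0.038,0,0],"angular":[0,0,0],"hand":1},{"translation":[-0.038,0,0],"angular":[0,0,0],"hand":1},{"translation":[-0.038,0,0],"angular":[0,0,0],"hand":1},{"translation":[-0.038,0,0],"angular":[0,0,0],"hand":1},{"translation":[-0.038,0,0],"angular":[0,0,0],"hand":1},{"translation":[-0.038,0,0],"angular":[0,0,0],"hand":1}]'
python3 -m handwheel '[{"translation":[-0.038,0,0],"angular":[0,0,0],"hand":1},{"translation":[-0.038,0,0],"angular":[0,0,0],"hand":1},{"translation":[-0.038,0,0],"angular":[0,0,0],"hand":1},{"translation":[-0.034,0,0],"angular":[0,0,0],"hand":1},{"translation":[-0.025,0,0],"angular":[0,0,0],"hand":1},{"translation":[-0.012,0,0],"angular":[0,0,0],"hand":1},{"translation":[0,0,0],"angular":[0,0,0],"hand":1},{"translation":[0,0,0],"angular":[0,0,0],"hand":1}]'
python3 -c "
from h import *
delta([.4648,-.2568,.085],0)"
```

```text
clock: 23.77
position: [0.4623, 0.3317, 0.1945]
ee_rot: [-0.0, 0.703, 0.711, 0.002]
contact_force: [0.4, -1.6, -3.0]
width: 0.0284
gripper_force: 44.8
clock: 24.6
position: [0.4637, -0.0513, 0.1925]
ee_rot: [-0.001, 0.704, 0.71, -0.0]
contact_force: [0.7, 0.0, -3.0]
width: 0.0281
gripper_force: 44.8
clock: 25.27
position: [0.4661, -0.2341, 0.1923]
ee_rot: [-0.002, 0.704, 0.71, 0.0]
contact_force: [-0.1, -0.6, -3.0]
width: 0.0282
gripper_force: 44.8
tool shift mm [-23.   -1.2 107.3] turn z deg 0.4 q6 -0.61 tilt [-0.002  0.003 -1.   ]
```

```bash
python3 -m handwheel '[{"translation":[-0.01,-0.001,0],"angular":[0,0,0],"hand":1},{"translation":[-0.01,0,0.01],"angular":[0,0,0],"hand":1},{"translation":[-0.003,0,0.02],"angular":[0,0,0],"hand":1},{"translation":[0,0,0.025],"angular":[0,0,0],"hand":1},{"translation":[0,0,0.025],"angular":[0,0,0],"hand":1},{"translation":[0,0,0.015],"angular":[0,0,0],"hand":1},{"translation":[0,0,0.006],"angular":[0,0,0],"hand":1},{"translation":[0,0,0],"angular":[0,0,0],"hand":1},{"translation":[0,0,0],"angular":[0,0,0],"hand":1}]'
python3 -c "
from h import *
delta([.4648,-.2568,.0805],0)"
```

```text
clock: 26.02
position: [0.4664, -0.258, 0.0923]
ee_rot: [0.0, 0.704, 0.71, -0.0]
contact_force: [0.3, 0.6, -2.4]
width: 0.0281
gripper_force: 44.9
tool shift mm [ 1.2 -1.6 11.8] turn z deg 0.5 q6 -0.65 tilt [ 0. -0. -1.]
```

```bash
python3 -m handwheel '[{"translation":[0.001,-0.001,0.004],"angular":[0,0,0],"hand":1},{"translation":[0,0,0.003],"angular":[0,0,0],"hand":1},{"translation":[0,0,0.002],"angular":[0,0,0],"hand":1},{"translation":[0,0,0.001],"angular":[0,0,0],"hand":1},{"translation":[0,0,0],"angular":[0,0,0],"hand":1},{"translation":[0,0,0],"angular":[0,0,0],"hand":1}]'
python3 -m handwheel '[{"translation":[0,0,0.001],"angular":[0,0,0],"hand":1},{"translation":[0,0,0.0005],"angular":[0,0,0],"hand":1},{"translation":[0,0,0],"angular":[0,0,0],"hand":1},{"translation":[0,0,0],"angular":[0,0,0],"hand":1}]'
```

```text
clock: 26.52
position: [0.4651, -0.2571, 0.0823]
ee_rot: [0.0, 0.704, 0.71, 0.0]
contact_force: [0.3, -0.1, -2.1]
width: 0.0283
gripper_force: 44.9
clock: 26.85
position: [0.465, -0.257, 0.0806]
ee_rot: [0.0, 0.704, 0.71, -0.0]
contact_force: [-0.3, 0.0, -3.2]
width: 0.0286
gripper_force: 44.9
```

```bash
python3 -m handwheel '[{"translation":[0,0,0.001],"angular":[0,0,0],"hand":1},{"translation":[0,0,0],"angular":[0,0,0],"hand":1},{"translation":[0,0,0],"angular":[0,0,0],"hand":1}]'
python3 -m handwheel '[{"translation":[0,0,0.0005],"angular":[0,0,0],"hand":1},{"translation":[0,0,0],"angular":[0,0,0],"hand":1},{"translation":[0,0,0],"angular":[0,0,0],"hand":1}]'
```

```text
clock: 27.1
position: [0.4651, -0.2571, 0.0805]
ee_rot: [0.0, 0.704, 0.71, 0.0]
contact_force: [-1.6, 1.1, 5.1]
width: 0.0283
gripper_force: 45.6
clock: 27.35
position: [0.4651, -0.2571, 0.0805]
ee_rot: [0.001, 0.704, 0.71, -0.0]
contact_force: [-1.6, 1.6, 8.9]
width: 0.0283
gripper_force: 46.0
```

Contact, so I release, rise and look at the cap and the stack.

```bash
python3 -m handwheel '[{"translation":[0,0,-0.001],"angular":[0,0,0],"hand":0.6},{"translation":[0,0,0],"angular":[0,0,0],"hand":0.4},{"translation":[0,0,0],"angular":[0,0,0],"hand":0},{"translation":[0,0,0],"angular":[0,0,0],"hand":0},{"translation":[0,0,0],"angular":[0,0,0],"hand":0},{"translation":[0,0,-0.01],"angular":[0,0,0],"hand":0},{"translation":[0,0,-0.03],"angular":[0,0,0],"hand":0},{"translation":[0,0,-0.04],"angular":[0,0,0],"hand":0},{"translation":[0,0,-0.04],"angular":[0,0,0],"hand":0},{"translation":[0,0,-0.04],"angular":[0,0,0],"hand":0}]'
python3 -m handwheel '[{"translation":[0.015,0,-0.03],"angular":[0,0,0],"hand":0},{"translation":[0.03,0.003,0],"angular":[0,0,0],"hand":0},{"translation":[0.039,0.004,0],"angular":[0,0,0],"hand":0},{"translation":[0.039,0.004,0],"angular":[0,0,0],"hand":0},{"translation":[0.039,0.004,0],"angular":[0,0,0],"hand":0},{"translation":[0.039,0.004,0],"angular":[0,0,0],"hand":0},{"translation":[0.039,0.004,0],"angular":[0,0,0],"hand":0},{"translation":[0.039,0.004,0],"angular":[0,0,0],"hand":0},{"translation":[0.039,0.004,0],"angular":[0,0,0],"hand":0},{"translation":[0.039,0.004,0],"angular":[0,0,0],"hand":0}]'
python3 -m handwheel '[{"translation":[0.03,0.002,0],"angular":[0,0,0],"hand":0},{"translation":[0.015,0,0],"angular":[0,0,0],"hand":0},{"translation":[0,0,0],"angular":[0,0,0],"hand":0},{"translation":[0,0,0],"angular":[0,0,0],"hand":0}]'
python3 - <<'E'
from h import *
T,im=grab("top"); cv2.imwrite("pics/t4.png",im)
cs,_=blobs(im,(12,80,90),(38,255,255),60,(370,230,450,300))
for c in cs[:3]:
    P=onz(T,c[:,0],.102)[:,:2]; e=cv2.minEnclosingCircle((P*1000).astype(np.float32)); print("cap?",cv2.boundingRect(c),np.round(e[0],1),round(e[1],1))
cs,_=blobs(im,(0,120,80),(8,255,255),200,(170,215,260,275)); 
for c in cs[:2]: print("top red",cv2.approxPolyDP(c,2,True)[:,0].tolist())
S,im=grab("side"); cv2.imwrite("pics/s4.png",im)
cs,_=blobs(im,(0,120,60),(8,255,255),200,(290,240,350,360)); 
for c in cs[:2]: print("side red",cv2.approxPolyDP(c,2,True)[:,0].tolist())
W,im=grab("wrist"); cv2.imwrite("pics/w10.png",im); np.save("w10.npy",W[2])
cs,_=blobs(im,(0,120,60),(8,255,255),200); 
for c in cs[:3]: print("wrist red",cv2.approxPolyDP(c,3,True)[:,0].tolist())
print(manip.get_state()["position"])
E
```

```text
clock: 28.18
position: [0.4647, -0.2567, 0.2424]
ee_rot: [0.0, 0.704, 0.71, -0.0]
contact_force: [1.2, -0.4, 0.4]
width: 0.0853
gripper_force: 0.0
clock: 29.02
position: [0.4966, 0.1023, 0.271]
ee_rot: [0.0, 0.704, 0.71, 0.0]
contact_force: [0.8, -0.3, -0.2]
width: 0.0851
gripper_force: 0.0
clock: 29.35
position: [0.4983, 0.1457, 0.2704]
ee_rot: [0.0, 0.703, 0.711, -0.0]
contact_force: [1.0, 0.5, -0.8]
width: 0.0856
gripper_force: 0.0
cap? (386, 259, 26, 26) [ 465.2 -257.1] 33.4
top red [[224, 237], [223, 252], [226, 258], [222, 261], [241, 262], [233, 237]]
side red [[315, 258], [312, 261], [307, 293], [320, 341], [324, 343], [329, 308]]
wrist red [[365, 40], [314, 64], [312, 177], [355, 210], [366, 210], [375, 41]]
wrist red [[550, 71], [555, 70], [558, 75], [552, 92], [563, 164], [639, 145], [639, 127], [583, 143], [573, 65]]
[0.49844635 0.14419465 0.27032804]
```

View pics/w10.png

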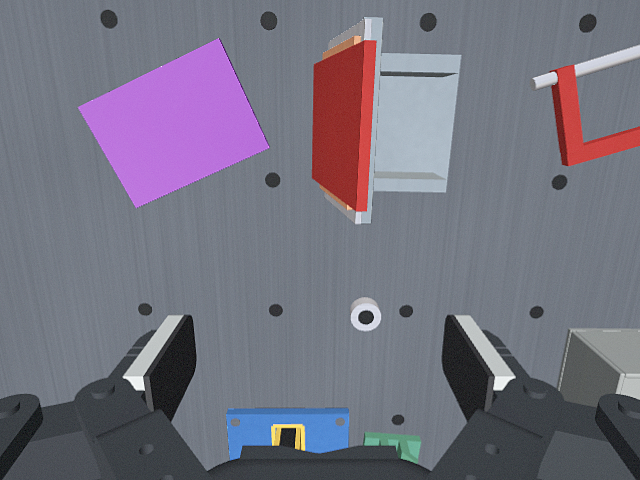

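The wrist view shows the shield's front face. Its lower edge runs (314,64)-(312,177), the front top edge (365,40)-(355,210) and the back top edge (375,41)-(366,210). The sheets lean behind it. The cap sits at (465,-257), right on the tube.

```bash
python3 - <<'E'
from h import *
K,k1,_=cam("wrist"); C=(K,k1,np.load("w10.npy"))
b=onz(C,[(314,64),(312,177)],.0015); f=onz(C,[(365,40),(355.5,210)],.1533); r=onz(C,[(375.5,40),(366,210)],.1516)
print(np.round(b*1000,1),np.round(f*1000,1),np.round(r*1000,1))
t0=cv2.imread("pics/top0.png"); cs,_=blobs(t0,(0,120,80),(8,255,255),200,(170,215,260,275)); print(cv2.approxPolyDP(cs[0],2,True)[:,0].tolist())
T=cam("top"); print(np.round(proj(T,np.r_[b,f,r])).tolist())
for nm,e in (("f",f),("r",r),("b",b)):
  d=e[0]-e[1]; print(nm,np.linalg.norm(d),np.degrees(np.arctan2(d[1],d[0])),e.mean(0))
E
```

```text
[[492.4 263.8   1.5]
 [490.8 154.9   1.5]] [[525.7 263.  153.3]
 [523.5 154.8 153.3]] [[532.4 263.3 151.6]
 [531.  154.5 151.6]]
[[189, 236], [203, 261], [236, 263], [242, 260], [233, 237]]
[[202.0, 262.0], [242.0, 264.0], [188.0, 238.0], [233.0, 240.0], [189.0, 236.0], [233.0, 237.0]]
f 0.10821492793024981 88.80546272649453 [0.52458456 0.20891712 0.1533    ]
r 0.10882884294943096 89.22580862897058 [0.53171343 0.20890146 0.1516    ]
b 0.10888731746045273 89.17794449145185 [0.49160405 0.20936816 0.0015    ]
```

```bash
python3 -m handwheel '[{"translation":[0.01,0,0],"angular":[0,0,1.5],"hand":0},{"translation":[0.02,0,0],"angular":[3,0,0],"hand":0},{"translation":[0.02,0,0],"angular":[5,0,0],"hand":0},{"translation":[0.01,0,0],"angular":[4.2,0,0],"hand":0},{"translation":[0,0,0],"angular":[0,0,0],"hand":0},{"translation":[0,0,0],"angular":[0,0,0],"hand":0},{"translation":[0,0,0],"angular":[0,0,0],"hand":0}]'
python3 - <<'E'
from h import *
s=manip.get_state();M=q2R(s["ee_rot"]);print(M.round(3),s["position"],s["qpos"].round(2))
for P in ([.5314,.209,.175],[.5145,.209,.097]): print((M.T@(np.array(P)-s["position"])*1000).round(1))
E
```

```text
clock: 30.08
position: [0.499, 0.204, 0.2701]
ee_rot: [-0.075, 0.71, 0.696, -0.075]
contact_force: [-0.3, -0.1, -0.7]
width: 0.0854
gripper_force: 0.0
[[ 0.019  0.977 -0.211]
 [ 1.    -0.019  0.003]
 [-0.001 -0.211 -0.977]] [0.49903552 0.20396278 0.27005477] [0.22 0.31 1.3  0.05 1.73 0.24]
[ 5.7 51.6 86.1]
[  5.5  51.6 165.9]
```

```bash
python3 -m handwheel '[{"translation":[0.002,0.015,0],"angular":[0,0,0],"hand":0},{"translation":[0.002,0.02,0.01],"angular":[0,0,0],"hand":0},{"translation":[0.0015,0.0165,0.02],"angular":[0,0,0],"hand":0},{"translation":[0,0,0.025],"angular":[0,0,0],"hand":0},{"translation":[0,0,0.02],"angular":[0,0,0],"hand":0},{"translation":[0,0,0.01],"angular":[0,0,0],"hand":0},{"translation":[0,0,0],"angular":[0,0,0],"hand":0},{"translation":[0,0,0],"angular":[0,0,0],"hand":0}]'
python3 - <<'E'
from h import *
s=manip.get_state();M=q2R(s["ee_rot"]);print(M[:,1:].round(3),s["position"])
for P in ([.5145,.209,.097],): print((M.T@(np.array(P)-s["position"])*1000).round(1))
E
```

```text
clock: 30.75
position: [0.5315, 0.2098, 0.1773]
ee_rot: [-0.075, 0.709, 0.697, -0.074]
contact_force: [0.2, 0.2, 1.4]
width: 0.0855
gripper_force: 0.0
[[ 0.978 -0.21 ]
 [-0.017  0.004]
 [-0.21  -0.978]] [0.5315039  0.20977913 0.17725741]
[-1.1  0.2 82. ]
```

```bash
python3 -m handwheel '[{"translation":[-0.001,0,0.01],"angular":[0,0,0],"hand":0},{"translation":[0,0,0.02],"angular":[0,0,0],"hand":0},{"translation":[0,0,0.02],"angular":[0,0,0],"hand":0},{"translation":[0,0,0.015],"angular":[0,0,0],"hand":0},{"translation":[0,0,0.01],"angular":[0,0,0],"hand":0},{"translation":[0,0,0.005],"angular":[0,0,0],"hand":0},{"translation":[0,0,0.002],"angular":[0,0,0],"hand":0},{"translation":[0,0,0],"angular":[0,0,0],"hand":0},{"translation":[0,0,0],"angular":[0,0,0],"hand":0},{"translation":[0,0,0],"angular":[0,0,0],"hand":0.3}]' 40
python3 -m handwheel '[{"translation":[0,0,0],"angular":[0,0,0],"hand":0.5},{"translation":[0,0,0],"angular":[0,0,0],"hand":0.6},{"translation":[0,0,0],"angular":[0,0,0],"hand":0.7},{"translation":[0,0,0],"angular":[0,0,0],"hand":0.75},{"translation":[0,0,0],"angular":[0,0,0],"hand":0.8},{"translation":[0,0,0],"angular":[0,0,0],"hand":0.8}]' 30
```

```text
clock: 31.58
position: [0.5153, 0.2097, 0.0968]
ee_rot: [-0.075, 0.709, 0.697, -0.074]
contact_force: [0.2, -0.2, 0.0]
width: 0.0755
gripper_force: 0.0
clock: 32.08
position: [0.5144, 0.2096, 0.096]
ee_rot: [-0.076, 0.709, 0.697, -0.075]
contact_force: [0.7, 0.4, 0.7]
width: 0.0173
gripper_force: 0.0
```

```bash
python3 -m handwheel '[{"translation":[0,0,0],"angular":[0,0,0],"hand":0.85},{"translation":[0,0,0],"angular":[0,0,0],"hand":0.9},{"translation":[0,0,0],"angular":[0,0,0],"hand":0.95},{"translation":[0,0,0],"angular":[0,0,0],"hand":1},{"translation":[0,0,0],"angular":[0,0,0],"hand":1},{"translation":[0,0,0],"angular":[0,0,0],"hand":1}]' 40
```

```text
clock: 32.58
position: [0.5146, 0.2096, 0.0959]
ee_rot: [-0.076, 0.709, 0.697, -0.074]
contact_force: [1.4, 0.4, -1.3]
width: 0.0074
gripper_force: 40.5
```

The shield is gripped at 7.4 mm. I draw it forward off the sheets, then up.

```bash
python3 -m handwheel '[{"translation":[0,-0.002,-0.001],"angular":[0,0,0],"hand":1},{"translation":[0,-0.004,-0.001],"angular":[0,0,0],"hand":1},{"translation":[0,-0.007,-0.002],"angular":[0,0,0],"hand":1},{"translation":[0,-0.01,-0.005],"angular":[0,0,0],"hand":1},{"translation":[0,-0.012,-0.01],"angular":[0,0,0],"hand":1},{"translation":[0,-0.012,-0.02],"angular":[0,0,0],"hand":1},{"translation":[0,-0.01,-0.025],"angular":[0,0,0],"hand":1},{"translation":[0,-0.005,-0.025],"angular":[0,0,0],"hand":1},{"translation":[0,0,-0.025],"angular":[0,0,0],"hand":1},{"translation":[0,0,-0.015],"angular":[0,0,0],"hand":1}]' 60
python3 -m handwheel '[{"translation":[0,0,0],"angular":[-3,0,0],"hand":1},{"translation":[0,0,0],"angular":[-5,0,0],"hand":1},{"translation":[0,0,0],"angular":[-4.2,0,0],"hand":1},{"translation":[0,0,0],"angular":[0,0,0],"hand":1},{"translation":[0,0,0],"angular":[0,0,0],"hand":1},{"translation":[0,0,0],"angular":[0,0,0],"hand":1}]'
python3 - <<'E'
from h import *
s=manip.get_state();M=q2R(s["ee_rot"]);print(M.round(3),s["position"])
T,im=grab("top"); cv2.imwrite("pics/t5.png",im)
a=cv2.imread("pics/t4.png"); 
for i in (a,im):
  for nm,lo,hi in (("copper",(5,60,120),(18,255,255)),("grey",(0,0,185),(180,40,255))):
    cs,_=blobs(i,lo,hi,8,(180,205,260,280)); print(nm,[cv2.boundingRect(c) for c in cs[:3]])
u=np.radians(85.3-90)
delta([.588,-.235,.2],u)
E
```

```text
clock: 33.42
position: [0.4808, 0.2105, 0.2394]
ee_rot: [-0.075, 0.709, 0.697, -0.072]
contact_force: [1.0, -0.5, -4.0]
width: 0.0071
gripper_force: 62.1
clock: 33.92
position: [0.4809, 0.2103, 0.2358]
ee_rot: [-0.0, 0.713, 0.701, -0.0]
contact_force: [1.1, -0.7, -4.7]
width: 0.0068
gripper_force: 62.0
[[ 0.017  1.    -0.   ]
 [ 1.    -0.017  0.   ]
 [ 0.    -0.    -1.   ]] [0.48088075 0.2102507  0.23584097]
copper [(236, 243, 11, 18), (190, 241, 11, 18)]
grey [(202, 207, 12, 64), (180, 205, 15, 7), (236, 238, 9, 5)]
copper [(201, 241, 46, 20)]
grey [(200, 238, 45, 5)]
tool shift mm [-443.2  114.4   35.3] turn z deg 3.7 q6 0.3 tilt [-0.001  0.    -1.   ]
```

The sheets stayed put. Now I carry the shield to the stand.

```bash
python3 -m handwheel '[{"translation":[0,0,0],"angular":[0,0,3.7],"hand":1},{"translation":[-0.012,0.004,0],"angular":[0,0,0],"hand":1},{"translation":[-0.025,0.008,0],"angular":[0,0,0],"hand":1},{"translation":[-0.036,0.012,0],"angular":[0,0,0],"hand":1},{"translation":[-0.036,0.012,0],"angular":[0,0,0],"hand":1},{"translation":[-0.036,0.012,0],"angular":[0,0,0],"hand":1},{"translation":[-0.036,0.012,0],"angular":[0,0,0],"hand":1},{"translation":[-0.036,0.012,0],"angular":[0,0,0],"hand":1},{"translation":[-0.036,0.012,0],"angular":[0,0,0],"hand":1},{"translation":[-0.036,0.012,0],"angular":[0,0,0],"hand":1}]'
python3 -m handwheel '[{"translation":[-0.036,0.012,0],"angular":[0,0,0],"hand":1},{"translation":[-0.036,0.012,0],"angular":[0,0,0],"hand":1},{"translation":[-0.036,0.012,0],"angular":[0,0,0],"hand":1},{"translation":[-0.024,0.008,0],"angular":[0,0,0],"hand":1},{"translation":[-0.012,0.004,0],"angular":[0,0,0],"hand":1},{"translation":[0,0,0],"angular":[0,0,0],"hand":1},{"translation":[0,0,0],"angular":[0,0,0],"hand":1},{"translation":[0,0,0],"angular":[0,0,0],"hand":1}]'
python3 - <<'E'
from h import *
delta([.588,-.235,.16],np.radians(-4.7))
T,im=grab("top"); S,i2=grab("side"); W,i3=grab("wrist"); cv2.imwrite("pics/w11.png",i3); cv2.imwrite("pics/s5.png",i2)
for nm,i,roi in (("side",i2,(270,120,360,260)),("wrist",i3,(0,0,640,480))):
  cs,_=blobs(i,(0,120,50),(8,255,255),60,roi); print(nm,[cv2.approxPolyDP(c,3,True)[:,0].tolist() for c in cs[:2]])
P=np.array([[.588+s*.055*.082,-.235+s*.055*.997,z] for z in (.139,.294) for s in (1,-1)]); print(proj(S,P).round(),proj(W,P).round())
E
```

```text
clock: 34.8
position: [0.5534, -0.0891, 0.2346]
ee_rot: [-0.0, 0.735, 0.678, -0.001]
contact_force: [0.7, 0.4, -4.3]
width: 0.0069
gripper_force: 62.0
clock: 35.47
position: [0.5886, -0.2321, 0.2347]
ee_rot: [-0.001, 0.735, 0.678, 0.0]
contact_force: [-0.1, 0.5, -3.9]
width: 0.0065
gripper_force: 62.0
tool shift mm [-3.1 -0.3 74.7] turn z deg 0.0 q6 -0.4 tilt [-0.001  0.002 -1.   ]
side [[[309, 125], [303, 136], [304, 188], [312, 171]], [[279, 120], [270, 132], [270, 165], [280, 141]]]
wrist [[[639, 458], [639, 359], [501, 370], [500, 391], [617, 459]], [[313, 149], [305, 193], [307, 450], [330, 451], [332, 192], [325, 149]]]
[[305. 186.]
 [313. 169.]
 [305. 135.]
 [313. 119.]] [[319. 153.]
 [319. 313.]
 [319. 205.]
 [319. 516.]]
```

Pixel checks agree with the shield hanging plumb over the slot. I lower it in stages with force checks.

```bash
python3 -m handwheel '[{"translation":[-0.003,0,0.01],"angular":[0,0,0],"hand":1},{"translation":[0,0,0.02],"angular":[0,0,0],"hand":1},{"translation":[0,0,0.02],"angular":[0,0,0],"hand":1},{"translation":[0,0,0.015],"angular":[0,0,0],"hand":1},{"translation":[0,0,0.01],"angular":[0,0,0],"hand":1},{"translation":[0,0,0.005],"angular":[0,0,0],"hand":1},{"translation":[0,0,0],"angular":[0,0,0],"hand":1},{"translation":[0,0,0],"angular":[0,0,0],"hand":1}]'
python3 -c "
from h import *
delta([.588,-.235,.13],np.radians(-4.7))"
```

```text
clock: 36.28
position: [0.5892, -0.2362, 0.1556]
ee_rot: [0.0, 0.735, 0.678, 0.0]
contact_force: [-0.0, -0.7, -3.5]
width: 0.007
gripper_force: 61.9
tool shift mm [ 1.1 -1.4 25.6] turn z deg 0.0 q6 -0.41 tilt [ 0.001 -0.001 -1.   ]
```

```bash
python3 -m handwheel '[{"translation":[0.001,-0.001,0.007],"angular":[0,0,0],"hand":1},{"translation":[0,0,0.008],"angular":[0,0,0],"hand":1},{"translation":[0,0,0.006],"angular":[0,0,0],"hand":1},{"translation":[0,0,0.003],"angular":[0,0,0],"hand":1},{"translation":[0,0,0],"angular":[0,0,0],"hand":1},{"translation":[0,0,0],"angular":[0,0,0],"hand":1}]'
python3 -m handwheel '[{"translation":[0,0,0.004],"angular":[0,0,0],"hand":1},{"translation":[0,0,0.004],"angular":[0,0,0],"hand":1},{"translation":[0,0,0],"angular":[0,0,0],"hand":1},{"translation":[0,0,0],"angular":[0,0,0],"hand":1}]'
```

```text
clock: 36.78
position: [0.5879, -0.2351, 0.1309]
ee_rot: [-0.0, 0.736, 0.678, -0.0]
contact_force: [0.5, -1.1, -4.6]
width: 0.0067
gripper_force: 62.0
clock: 37.12
position: [0.5877, -0.235, 0.1228]
ee_rot: [-0.0, 0.735, 0.678, -0.0]
contact_force: [-0.5, 0.5, -3.4]
width: 0.0072
gripper_force: 61.9
```

```bash
python3 -m handwheel '[{"translation":[0,0,0.004],"angular":[0,0,0],"hand":1},{"translation":[0,0,0.004],"angular":[0,0,0],"hand":1},{"translation":[0,0,0.002],"angular":[0,0,0],"hand":1},{"translation":[0,0,0],"angular":[0,0,0],"hand":1},{"translation":[0,0,0],"angular":[0,0,0],"hand":1}]'
python3 -m handwheel '[{"translation":[0,0,0.002],"angular":[0,0,0],"hand":1},{"translation":[0,0,0.0015],"angular":[0,0,0],"hand":1},{"translation":[0,0,0],"angular":[0,0,0],"hand":1},{"translation":[0,0,0],"angular":[0,0,0],"hand":1}]'
```

```text
clock: 37.53
position: [0.5878, -0.235, 0.1129]
ee_rot: [-0.0, 0.735, 0.678, -0.0]
contact_force: [0.3, 0.1, -3.0]
width: 0.0072
gripper_force: 61.9
clock: 37.87
position: [0.5879, -0.2351, 0.1096]
ee_rot: [-0.0, 0.735, 0.678, -0.0]
contact_force: [0.8, 0.5, -4.1]
width: 0.007
gripper_force: 61.9
```

```bash
python3 -m handwheel '[{"translation":[0,0,0.0015],"angular":[0,0,0],"hand":1},{"translation":[0,0,0.001],"angular":[0,0,0],"hand":1},{"translation":[0,0,0],"angular":[0,0,0],"hand":1},{"translation":[0,0,0],"angular":[0,0,0],"hand":1}]'
python3 -m handwheel '[{"translation":[0,0,0.001],"angular":[0,0,0],"hand":1},{"translation":[0,0,0],"angular":[0,0,0],"hand":1},{"translation":[0,0,0],"angular":[0,0,0],"hand":1}]'
python3 -m handwheel '[{"translation":[0,0,0.001],"angular":[0,0,0],"hand":1},{"translation":[0,0,0],"angular":[0,0,0],"hand":1},{"translation":[0,0,0],"angular":[0,0,0],"hand":1}]'
```

```text
clock: 38.2
position: [0.5881, -0.2352, 0.1073]
ee_rot: [0.0, 0.735, 0.678, 0.0]
contact_force: [0.7, 0.0, -3.5]
width: 0.0071
gripper_force: 62.1
clock: 38.45
position: [0.5883, -0.2353, 0.1072]
ee_rot: [0.001, 0.735, 0.678, 0.0]
contact_force: [-0.5, 0.4, 4.5]
width: 0.0075
gripper_force: 63.1
clock: 38.7
position: [0.5886, -0.2354, 0.1073]
ee_rot: [0.001, 0.735, 0.678, 0.0]
contact_force: [-2.1, 0.4, 9.5]
width: 0.0069
gripper_force: 63.9
```

```bash
python3 -m handwheel '[{"translation":[0,0,-0.0012],"angular":[0,0,0],"hand":1},{"translation":[0,0,0],"angular":[0,0,0],"hand":1},{"translation":[0,0,0],"angular":[0,0,0],"hand":0.9},{"translation":[0,0,0],"angular":[0,0,0],"hand":0.88},{"translation":[0,0,0],"angular":[0,0,0],"hand":0.85},{"translation":[0,0,0],"angular":[0,0,0],"hand":0.8},{"translation":[0,0,0],"angular":[0,0,0],"hand":0.7},{"translation":[0,0,0],"angular":[0,0,0],"hand":0.6},{"translation":[0,0,0],"angular":[0,0,0],"hand":0.4},{"translation":[0,0,0],"angular":[0,0,0],"hand":0.2}]' 20
python3 - <<'E'
from h import *
W,i3=grab("wrist"); cv2.imwrite("pics/w12.png",i3)
cs,_=blobs(i3,(0,120,50),(8,255,255),60); print([cv2.approxPolyDP(c,3,True)[:,0].tolist() for c in cs[:2]])
E
```

```text
clock: 39.53
position: [0.5879, -0.2351, 0.1063]
ee_rot: [-0.0, 0.735, 0.678, -0.0]
contact_force: [0.8, -0.5, -0.2]
width: 0.0571
gripper_force: 0.0
[[[314, 150], [307, 199], [310, 451], [323, 452], [333, 449], [335, 195], [326, 151]]]
```

The shield stands upright (its outline is almost unchanged). I retreat straight up and check everything.

```bash
python3 -m handwheel '[{"translation":[0,0,0],"angular":[0,0,0],"hand":0},{"translation":[0,0,0],"angular":[0,0,0],"hand":0},{"translation":[0,0,0],"angular":[0,0,0],"hand":0},{"translation":[0,0,-0.01],"angular":[0,0,0],"hand":0},{"translation":[0,0,-0.02],"angular":[0,0,0],"hand":0},{"translation":[0,0,-0.03],"angular":[0,0,0],"hand":0},{"translation":[0,0,-0.03],"angular":[0,0,0],"hand":0},{"translation":[0,0,-0.03],"angular":[0,0,0],"hand":0},{"translation":[0,0,-0.015],"angular":[0,0,0],"hand":0},{"translation":[0,0,0],"angular":[0,0,0],"hand":0}]'
python3 -m handwheel '[{"translation":[0.03,0,-0.02],"angular":[0,0,0],"hand":0},{"translation":[0.04,0,0],"angular":[0,0,0],"hand":0},{"translation":[0.04,0,0],"angular":[0,0,0],"hand":0},{"translation":[0.04,0,0],"angular":[0,0,0],"hand":0},{"translation":[0.03,0,0],"angular":[0,0,0],"hand":0},{"translation":[0,0,0],"angular":[0,0,0],"hand":0},{"translation":[0,0,0],"angular":[0,0,0],"hand":0},{"translation":[0,0,0],"angular":[0,0,0],"hand":0}]'
python3 - <<'E'
from h import *
T,im=grab("top"); S,i2=grab("side")
cs,_=blobs(im,(12,80,90),(38,255,255),60,(370,230,450,300))
for c in cs[:1]:
    P=onz(T,c[:,0],.102)[:,:2]; e=cv2.minEnclosingCircle((P*1000).astype(np.float32)); print("cap",np.round(e[0],1),round(e[1],1))
cs,_=blobs(im,(18,90,120),(35,255,255),8,(340,250,386,300))
for c in cs[:3]:
    P=onz(T,c[:,0],.057)[:,:2]; r=cv2.minAreaRect((P*1000).astype(np.float32)); print("magnet/outline",np.round(r[0],1),np.round(r[1],1),round(r[2],1))
cs,_=blobs(im,(0,120,60),(8,255,255),20,(350,190,430,260)); print("shield top view",[cv2.approxPolyDP(c,2,True)[:,0].tolist() for c in cs[:2]])
cs,_=blobs(i2,(0,120,50),(8,255,255),40,(285,120,345,240)); print("side",[cv2.approxPolyDP(c,2,True)[:,0].tolist() for c in cs[:2]])
P=np.array([[.588+s*.055*.082,-.235+s*.055*.997,z] for z in (.010,.165) for s in (1,-1)]); print(proj(T,P).round().tolist(),proj(S,P).round().tolist())
cs,_=blobs(im,(5,60,120),(18,255,255),8,(180,205,260,280)); print("copper",[cv2.boundingRect(c) for c in cs[:2]])
E
```

```text
clock: 40.42
position: [0.5902, -0.2363, 0.2472]
ee_rot: [0.005, 0.735, 0.678, 0.002]
contact_force: [0.0, -0.1, -0.4]
width: 0.0852
gripper_force: 0.0
clock: 41.08
position: [0.6023, -0.0561, 0.2607]
ee_rot: [-0.0, 0.735, 0.678, -0.001]
contact_force: [-0.1, -0.2, -0.6]
width: 0.0856
gripper_force: 0.0
cap [ 465.2 -257.1] 33.4
magnet/outline [ 459.9 -177.9] [39.3 65.8] 1.6
shield top view [[[366, 230], [405, 234], [416, 218], [372, 214]]]
side [[[313, 162], [303, 178], [304, 223], [312, 204]]]
[[365.0, 230.0], [405.0, 234.0], [371.0, 215.0], [416.0, 220.0]] [[305.0, 224.0], [312.0, 205.0], [305.0, 178.0], [313.0, 161.0]]
copper [(190, 241, 56, 20)]
```

All pieces are where predicted, so I hand in.

```bash
python3 -c "
from rig import manip
print(manip.sign_off())"
```

```text
the job is handed in; nothing more can be done
None
```

The job is handed in, and my last camera check put the tube, magnet block and cap within a few mm of their marks, the shield upright at the bottom of the slot and the copper sheet unmoved (the rear sheet was not measured on its own); the hand-in gave no verdict.

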